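Tap a taco rack down onto its spacer bars in the vise

TASK

The wooden taco rack in the blue vise has jammed above its two spacer bars: slide the red and the green bar in under it until their outer ends are flush with the ends of the vise bed, then tap the rack down gently on both end pads until its feet bear firmly on both bars and neither bar slides any more. Then prove it with a light inward push on the outer end of the red bar and after that of the green bar; both must stay flush and pinched. Use the closed fingers, do not hammer or force anything, and leave everything else on the table alone.

Things in the scene. Friction and masses are not known exactly. Their poses are not given: they have to be found in the camera images.
- vise: Low blue bench vise, fixed. Origin: centre of the bed, on the table; y along bed and jaws, z up. Bed 240 mm long (y +-120), top 16 mm above the table, with a 44 mm wide channel (x +-22) for the bars between 5 mm high guide strips. Jaws 130 mm long (y +-65), 66 mm high, 51 mm apart; in all x -60 to +144 mm.
- rack: Wooden taco rack, block 51 x 170 x 45 mm (x, y, z), 0.4 kg, three 20 mm high ridges within y +-32. Under the pads two screw feet, each set unseen 0.8 to 4.5 mm proud. Origin: centre of underside; axes as the vise's. Jammed 9 to 12 mm above the bars, tilted; only sinks and rocks about x; stays where left. Sinks at 3 to 8 N on a pad, then force climbs; 16 N standing on each pad pinches both bars.
- pad_left (a point): Middle of the rack's end pad on the +y side, on the top face (45 mm above the rack's underside, 62 mm from its centre). Over 30 N on the rack damages it.
- pad_right (a point): Middle of the rack's end pad on the -y side, likewise.
- red_bar: Red aluminium spacer bar 40 x 90 x 18 mm (x, y, z), 0.17 kg, lying in the vise channel along y, partly under one end of the rack (either end). Origin: centre of underside. Its outer end starts 18 to 32 mm beyond the bed's end. Loose it slides at about 1 N; pinched it holds against 3 to 4 N, the light push to test it with. Push it with less than 20 N.
- green_bar: Green-painted bar, the same in all else, at the other end of the rack.
- seat_left (a point): On the bed, 75 mm from the vise's centre towards +y: where the centre of the bar on that side lies when its outer end is flush with the bed's end.
- seat_right (a point): The same on the -y side.
- bed_end_left (a point): Middle of the top edge of the bed's end face on the +y side, 120 mm from the centre, 16 mm above the table.
- bed_end_right (a point): The same on the -y side.
- spare_bar: Bare aluminium spare bar, 40 x 90 x 18 mm, on the table; not needed, leave alone. Origin: centre of its underside.
- other_rack: Second taco rack, same size, on the table beyond the vise; leave alone. Origin: centre of its underside.
- clay_plate: Orange clay plate, 190 mm across, 20 mm high; leave alone. Origin: centre of its underside.
- salsa_cup: White cup, 72 mm across, 40 mm high; leave alone. Origin: centre of its underside.
- chip_bowl: Wooden bowl, 190 mm across, 60 mm high; leave alone. Origin: centre of its underside.
- tumbler: Green glass, 80 mm across, 95 mm high; leave alone. Origin: centre of its underside.
- brown_bottle: Brown bottle, 62 mm across, 210 mm high; leave alone. Origin: centre of its underside.
Mind the look-alikes: they are no part of the job. Of the things like the red_bar, leave any that is black or orange; of the rest the larger one is meant.

How it is judged:
By the outcome, as a careful person would: the job done as asked, in the order asked, and still so for the second after the job is handed in, with the robot touching nothing.
It also fails if it takes over 72 s, if anything falls off the work surface, if the arm or the gripper's body presses on something with over 40 N, if the wrist force passes 120 N, or if a joint passes its speed limit or range.

ROBOT

A 7-joint arm with a two-finger parallel gripper is mounted at the origin on the work surface. World frame = base frame: x ahead of the robot, y to its left, z up, the work surface at z = 0. Lengths are in m, angles in rad, forces in N, time in s.
With the tool pointing down it reaches from about 0.425 to 0.925 m from the base axis. Payload 6.8 kg.
Tool frame: the origin (TCP) lies midway between the tips of the shut fingers; the grasp point (between the pads) lies 19 mm behind it; z points along the fingers, y is the line along which they close (so a half turn about z gives the same grasp; the last joint's range is limited). The gripper opens to 85 mm and grips with 20 to 120 N. Pads are 22 mm wide; open, the fingers measure 114 mm over their backs; the gripper's body (76 mm by 85 mm) begins 54 mm behind the grasp point. The pads swing forward as they close: fully open they stand 13 mm farther back than shut.
Start: joints at [-1.221, 0.477, 0.022, 1.555, -0.011, 1.109, -0.083], TCP at [0.298, 0.606, 0.231] pointing down, gripper open.
Joint ranges: [-2.96, 2.96], [-0.34, 2.1], [-1.41, 1.46], [0.24, 2.44], [-1.37, 4.51], [0.17, 1.92], [-2.96, 2.96]. Speed limits (rad/s): [2.39, 2.39, 3.14, 3.14, 3.14, 3.14, 3.14].

INTERFACE

Orientations are given as a unit quaternion [w, x, y, z].
In Python, from station import bot gives the robot as it stands.
- The arm moves only by the tool jog_arm, never from a script. Its argument "rows" is a list of rows, each an object of numbers: "fingers": the finger opening in mm, from 0 to 85.4; "x", "y", "z": the shift along the tool's x, y, z in mm; "ax", "ay", "az": the turn, a rotation vector about the tool's x, y, z in degrees. A call has exactly 8 rows; each row shifts and turns the commanded pose from where the row before left it, along the tool's axes as they then stand; what a row does not reach is not made up. A row lasts 1/10 s, in which the tool goes at most 50 mm and 8.59 degrees, less where a joint would pass 70% of its speed; a pose out of reach is approached as far as the arm can. A call with a gripper value outside its range is refused whole. The fingers move at their own pace and stop on an object; "force" is the grip in N (left out, the last holds). Time passes only in rows, so rows that do not move let the fingers close, or fill a call up. It gives the time, the measured TCP pose, the force, the opening and the grip force at its end, in the units of the state.
- bot.get_obs(): the state, without advancing time (a new reading comes with each control period).
- bot.read_camera(name): name is "scene" or "top" or "wrist"; returns a dict with "pixels" (384x512x3 uint8, red, green, blue), "vertical_fov" (degrees; the focal length in pixels is half the picture's height over the tangent of half this angle, whatever the lens; pixels are square), "cx", "cy" (the principal point, pixels), "world_from_camera" (4x4, takes a point from camera to world coordinates). Camera axes: x right, y down, z forward; pixel columns grow to the right and rows downward; lengths in m; the calibration is good to about 2 mm. A picture is of the moment at which its call begins. There is no depth.
- bot.hand_in(): hands the job in; it is judged then, once.
The state is a dict: "t": time; "q": joint angles; "joint_vel": joint speeds; "joint_torque": joint torques, N m; "eef_pos": TCP position; "tool_rot": TCP orientation; "contact_force": force on the tool from outside, world axes, zero at the start; "torque": the same for the moment, N m; "gripper_width": opening from 0.0 (shut) to 1.0 (fully open); "grasp_force": force on a finger pad.
Only numpy, scipy, OpenCV 4.12 (cv2) and the standard library are available. Lean on these libraries where they do the work, as an engineer would, in place of code of your own. Each camera call takes 0.05 s, during which the arm holds its last target. There are 200 camera calls.

## Working session

There is one attempt and no reset: what is moved stays moved. The work goes in short steps, Python scripts to look and compute and a tool call to move; the robot and the scene stay as the last step left them, time stands still between calls to the robot, and variables do not carry over. Pictures are saved under pics/ and viewed, at most 10 in all, crops included, and the job is handed in when it is done.

Besides the shell and the picture viewer there is one more tool, called after ">>>" as name([rows], argument=value, ...), one row to a line, values as JSON. jog_arm: Moves the arm, as the interface text tells. Its arguments: {"type":"object","properties":{"rows":{"type":"array","items":{"type":"object","properties":{"fingers":{"type":"number"},"x":{"type":"number"},"y":{"type":"number"},"z":{"type":"number"},"ax":{"type":"number"},"ay":{"type":"number"},"az":{"type":"number"}}}},"force":{"type":"number"}},"required":["rows"]}

```bash
mkdir -p pics
python3 - <<'E'
from station import bot
import cv2,pickle
d={}
for n in ("top","scene"):
    c=bot.read_camera(n); d[n]=c
    cv2.imwrite(f"pics/{n}0.png",c["pixels"][:,:,::-1])
    print(n,c["vertical_fov"],c["cx"],c["cy"],c["world_from_camera"].round(4).tolist())
pickle.dump(d,open("c0.pkl","wb"))
o=bot.get_obs(); print(o["t"],o["eef_pos"],o["tool_rot"],o["contact_force"],o["gripper_width"])
E
```

```text
top 48.818059418502976 252.55749119442808 196.78606117599068 [[-0.0185, -0.9782, 0.2068, 0.3135], [-0.9998, 0.0191, 0.0011, -0.0264], [-0.005, -0.2068, -0.9784, 1.2227], [0.0, 0.0, 0.0, 1.0]]
scene 54.03529586995489 256.44862369119164 190.56286247524673 [[0.4494, 0.6547, -0.6078, 1.3944], [0.8933, -0.3263, 0.3091, -0.4628], [0.0041, -0.6819, -0.7314, 1.1051], [0.0, 0.0, 0.0, 1.0]]
0.1 [0.2981252  0.6050063  0.23042563] [-1.25271123e-04  2.26895751e-01  9.73918706e-01 -8.10720510e-04] [ 0.72259366  0.29474482 -0.01702661] 1.0015901956479907
```

View pics/top0.png

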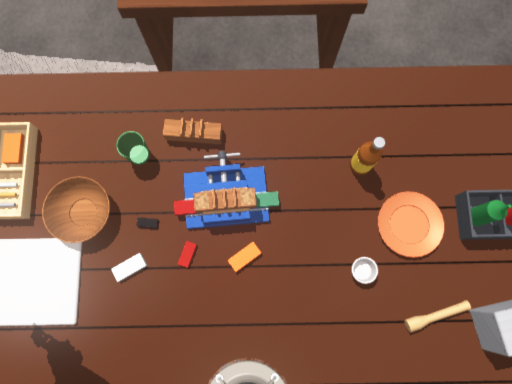

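View pics/scene0.png

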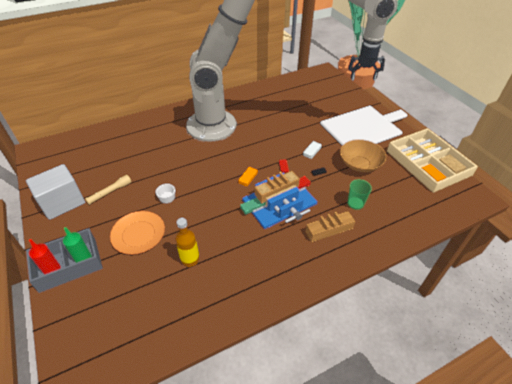

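Top view: the red bar candidates are (183,207) in the vise channel at +y and a small red piece at (187,255). Black (147,223), orange (244,257) and white spare (129,267) are excluded. The green candidates are (268,200) in the vise, the tumbler (131,146) and the green bottle (490,212). I choose the two in the vise and will check them in a close crop.

```bash
cat > h.py <<'E'
import numpy as np,cv2,pickle
def ray(c,u,v):
    f=c["pixels"].shape[0]/2/np.tan(np.radians(c["vertical_fov"]/2)); T=np.array(c["world_from_camera"])
    return T[:3,3],T[:3,:3]@np.array([(u-c["cx"])/f,(v-c["cy"])/f,1.])
def onz(c,u,v,z):
    o,d=ray(c,u,v); return o+d*(z-o[2])/d[2]
def proj(c,p):
    f=c["pixels"].shape[0]/2/np.tan(np.radians(c["vertical_fov"]/2)); T=np.array(c["world_from_camera"])
    q=T[:3,:3].T@(np.asarray(p)-T[:3,3]); return f*q[0]/q[2]+c["cx"],f*q[1]/q[2]+c["cy"]
def mask(c,col):
    h=cv2.cvtColor(c["pixels"],cv2.COLOR_RGB2HSV)
    if col=="red": return cv2.inRange(h,(0,190,90),(4,255,255))|cv2.inRange(h,(174,190,90),(180,255,255))
    if col=="green": return cv2.inRange(h,(65,120,40),(90,255,255))
    if col=="blue": return cv2.inRange(h,(105,150,50),(125,255,255))
def blobs(m,amin=60):
    n,l,s,ce=cv2.connectedComponentsWithStats(m); return [(s[i].tolist(),ce[i].round(1).tolist(),cv2.minAreaRect(np.argwhere(l==i)[:,::-1].astype(np.float32))) for i in range(1,n) if s[i][4]>=amin]
E
python3 - <<'E'
from h import *
d=pickle.load(open("c0.pkl","rb")); c=d["top"]
cv2.imwrite("pics/crop0.png",cv2.resize(c["pixels"][145:240,165:290,::-1],None,fx=6,fy=6,interpolation=cv2.INTER_CUBIC))
for k in("red","green","blue"):
    for b in blobs(mask(c,k)): print(k,b,onz(c,*b[1],0.034).round(4))
E
```

```text
red ([506, 208, 6, 17, 74], [509.1, 216.6], ((508.5, 216.0), (16.0, 5.0), 90.0)) [ 0.4932 -0.7511  0.034 ]
red ([179, 243, 17, 24, 201], [187.0, 253.8], ((186.67242431640625, 254.06895446777344), (9.841852188110352, 23.397613525390625), 21.801410675048828)) [0.4056 0.1611 0.034 ]
green ([471, 200, 40, 26, 658], [488.8, 212.0], ((490.76470947265625, 211.05886840820312), (20.37299156188965, 40.26091384887695), 75.96376037597656)) [ 0.5075 -0.6955  0.034 ]
blue ([184, 164, 82, 33, 1300], [224.4, 179.4], ((224.11318969726562, 179.2098846435547), (28.206256866455078, 80.71411895751953), 85.30131530761719)) [0.6179 0.0556 0.034 ]
blue ([262, 211, 7, 10, 62], [265.1, 215.5], ((265.0, 215.5), (9.0, 6.0), 90.0)) [ 0.5097 -0.0597  0.034 ]
blue ([186, 212, 64, 16, 465], [214.5, 218.7], ((217.82809448242188, 219.4449462890625), (10.523810386657715, 63.47468948364258), 84.5596694946289)) [0.5033 0.0843 0.034 ]
```

View pics/crop0.png

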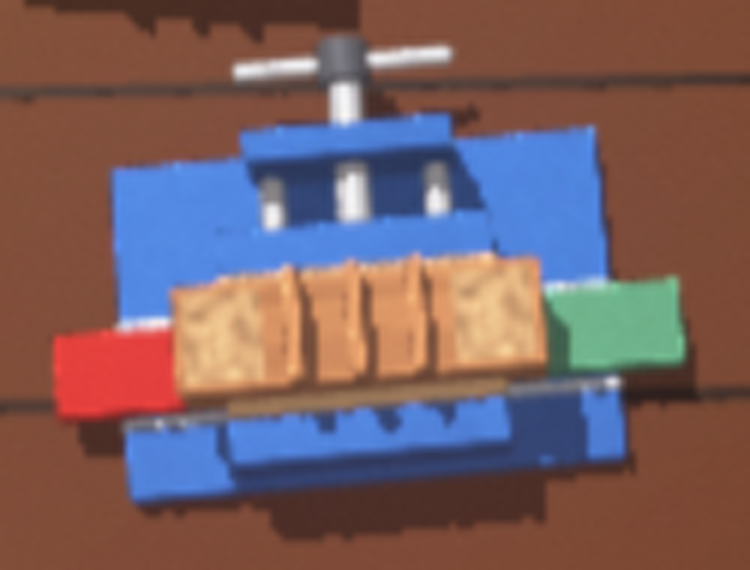

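The crop confirms that the red bar juts out left (crop 55-170, 375) and the green one right (550-685, 320). Bed corners are near (112,168), (597,126), (627,460) and (130,502), and the rack top runs 172-547. Next I'll turn these into poses.

Run:
```python
from h import *
d=pickle.load(open("c0.pkl","rb")); c=d["top"]
P=lambda u,v,z: onz(c,(u+.5)/6-.5+165,(v+.5)/6-.5+145,z)
for n,u,v,z in [("TL",112,168,.016),("TR",597,126,.016),("BR",627,460,.016),("BL",130,502,.016),("red1",54,338,.034),("red2",61,418,.034),("gr1",678,279,.034),("gr2",686,360,.034),("rackTL",172,288,.088),("rackBL",177,391,.088),("rackTR",540,258,.088),("rackBR",547,364,.088),("stripL",127,428,.021),("stripR",620,383,.021)]:
    print(n,P(u,v,z).round(4))
```

```text
TL [0.6456 0.1783 0.016 ]
TR [ 0.6623 -0.0609  0.016 ]
BR [ 0.4957 -0.0713  0.016 ]
BL [0.48   0.1671 0.016 ]
red1 [0.5571 0.2017 0.034 ]
red2 [0.5183 0.1976 0.034 ]
gr1 [ 0.5801 -0.0974  0.034 ]
gr2 [ 0.5405 -0.1     0.034 ]
rackTL [0.5684 0.1377 0.088 ]
rackBL [0.5204 0.1349 0.088 ]
rackTR [ 0.5792 -0.0312  0.088 ]
rackBR [ 0.5296 -0.0334  0.088 ]
stripL [0.515  0.1683 0.021 ]
stripR [ 0.5324 -0.0687  0.021 ]
```

>>> jog_arm([
  {"fingers":0,"x":-40,"y":-25},
  {"x":-40,"y":-25,"fingers":0},
  {"x":-40,"y":-25,"fingers":0},
  {"x":-40,"y":-25,"fingers":0},
  {"x":-40,"y":-25,"fingers":0},
  {"x":-40,"y":-25,"fingers":0},
  {"x":-40,"y":-25,"fingers":0},
  {"x":-40,"y":-25,"fingers":0},
], force=40)

```text
invalid input
```

>>> jog_arm([
  {"x":-30,"y":-15,"az":0},
  {"x":-28,"y":-16},
  {"az":8.5,"z":10},
  {"az":8.5,"z":20},
  {"az":8.5,"z":20},
  {"az":8.5,"z":20},
  {"az":8.5},
  {"az":8.5},
])

```text
invalid input
```

```bash
cat >> h.py <<'E'
TH=np.radians(4.0); R0=.5503; S0=.0133
def st(bot):
    o=bot.get_obs(); p=np.array(o["eef_pos"]); w,x,y,z=o["tool_rot"]
    from scipy.spatial.transform import Rotation as R
    M=R.from_quat([x,y,z,w]).as_matrix(); C=np.array([[np.cos(TH),np.sin(TH),0],[-np.sin(TH),np.cos(TH),0],[0,0,1]])
    print("t %.2f"%o["t"],"vise xyz mm",((C@p-[R0,S0,0])*1000).round(1),"toolx in vise",(C@M[:,0]).round(3),"z",(C@M[:,2]).round(3),"yaw of x vs vise",np.degrees(np.arctan2(*(C@M[:,0])[1::-1])).round(2),"F vise",(C@o["contact_force"]).round(2),"w",round(o["gripper_width"],3))
    return o
E
python3 -c "
from h import *
from station import bot
st(bot)"
```

```text
t 0.10 vise xyz mm [-210.7  569.4  230.4] toolx in vise [-0.864  0.503 -0.   ] z [-0.001 -0.001 -1.   ] yaw of x vs vise 149.77 F vise [ 0.74  0.24 -0.02] w 1.002
```

>>> jog_arm([
  {"fingers":0,"x":-40,"y":-25,"z":0,"ax":0,"ay":0,"az":0},
  {"fingers":0,"x":-40,"y":-25,"z":0,"ax":0,"ay":0,"az":0},
  {"fingers":0,"x":-40,"y":-25,"z":0,"ax":0,"ay":0,"az":0},
  {"fingers":0,"x":-40,"y":-25,"z":0,"ax":0,"ay":0,"az":0},
  {"fingers":0,"x":-40,"y":-25,"z":0,"ax":0,"ay":0,"az":0},
  {"fingers":0,"x":-40,"y":-25,"z":0,"ax":0,"ay":0,"az":0},
  {"fingers":0,"x":-40,"y":-25,"z":0,"ax":0,"ay":0,"az":0},
  {"fingers":0,"x":-40,"y":-25,"z":0,"ax":0,"ay":0,"az":0},
], force=40)

```text
t: 0.9
eef_pos: [0.4975, 0.2828, 0.2311]
tool_rot: [-0.0, 0.227, 0.974, -0.0]
contact_force: [1.8, 1.7, -0.0]
gripper_width: 0.001
grasp_force: 0.0
```

>>> jog_arm([
  {"fingers":0,"x":-40,"y":-20,"z":0,"ax":0,"ay":0,"az":0},
  {"fingers":0,"x":-10,"y":-6,"z":0,"ax":0,"ay":0,"az":8.5},
  {"fingers":0,"x":0,"y":0,"z":20,"ax":0,"ay":0,"az":8.5},
  {"fingers":0,"x":0,"y":0,"z":20,"ax":0,"ay":0,"az":8.5},
  {"fingers":0,"x":0,"y":0,"z":20,"ax":0,"ay":0,"az":8.5},
  {"fingers":0,"x":0,"y":0,"z":20,"ax":0,"ay":0,"az":8.5},
  {"fingers":0,"x":0,"y":0,"z":0,"ax":0,"ay":0,"az":8.5},
  {"fingers":0,"x":0,"y":0,"z":0,"ax":0,"ay":0,"az":8.5},
])

```text
t: 1.7
eef_pos: [0.5295, 0.2388, 0.1501]
tool_rot: [-0.0, 0.683, 0.731, -0.001]
contact_force: [0.1, -0.7, 0.7]
gripper_width: 0.004
grasp_force: 0.0
```

```bash
python3 -c "
from h import *
from station import bot
st(bot)
c=bot.read_camera('wrist'); cv2.imwrite('pics/w1.png',c['pixels'][:,:,::-1]); pickle.dump(c,open('w1.pkl','wb'))
print(c['world_from_camera'].round(3).tolist())
for k in ('red','green','blue'):
  for b in blobs(mask(c,k),300): print(k,b)
"
```

```text
t 1.70 vise xyz mm [ -5.4 188.  150.1] toolx in vise [ 0.001  1.    -0.001] z [-0.002 -0.001 -1.   ] yaw of x vs vise 89.92 F vise [ 0.09 -0.7   0.73] w 0.004
[[0.998, 0.065, 0.02, 0.524], [0.068, -0.942, -0.329, 0.323], [-0.003, 0.329, -0.944, 0.293], [0.0, 0.0, 0.0, 1.0]]
blue ([200, 244, 40, 61, 1346], [214.2, 267.9], ((219.5, 274.0), (60.0, 39.0), 90.0))
blue ([287, 244, 87, 70, 4719], [331.6, 273.0], ((330.0, 278.5), (69.0, 86.0), 90.0))
```

View pics/w1.png

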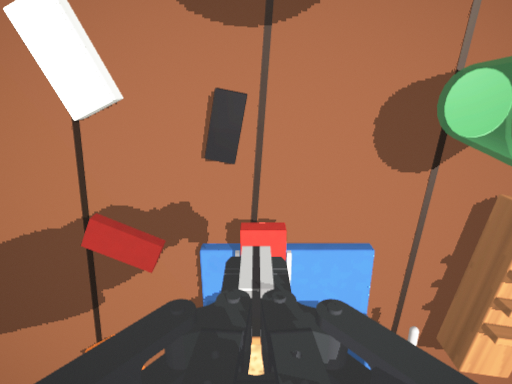

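The wrist view shows the red bar's outer end at u 241-286, v 223, beyond the bed edge at v 244. Black and small red pieces lie clear. I'll check the lateral alignment from this.

```bash
python3 -c "
from h import *
c=pickle.load(open('w1.pkl','rb'))
C=np.array([[np.cos(TH),np.sin(TH),0],[-np.sin(TH),np.cos(TH),0],[0,0,1]])
p=c['pixels']
print(p[216:252,263].tolist()); print([ (u,p[235,u].tolist()) for u in range(236,292,3)])
for n,u,v,z in [('redL',241,224,.016),('redR',286,224,.016),('bedL',201,245,.016),('bedR',372,245,.016)]: print(n,((C@onz(c,u,v,z)-[R0,S0,0])*1000).round(1))
"
```

```text
[[181, 115, 79], [180, 113, 78], [148, 94, 65], [113, 74, 53], [112, 73, 51], [113, 74, 53], [226, 97, 79], [233, 88, 74], [194, 58, 50], [197, 60, 52], [198, 60, 51], [197, 59, 51], [196, 58, 50], [192, 56, 49], [242, 72, 64], [253, 84, 76], [254, 86, 76], [254, 83, 75], [254, 85, 76], [254, 86, 77], [254, 85, 76], [254, 86, 76], [254, 85, 77], [254, 87, 77], [254, 85, 76], [254, 86, 75], [254, 86, 77], [254, 85, 76], [254, 84, 75], [248, 106, 97], [218, 169, 164], [205, 204, 200], [207, 206, 204], [207, 206, 204], [207, 207, 203], [209, 208, 205]]
[(236, [111, 72, 51]), (239, [112, 73, 52]), (242, [254, 87, 76]), (245, [254, 86, 75]), (248, [254, 87, 76]), (251, [254, 87, 77]), (254, [254, 87, 76]), (257, [254, 86, 76]), (260, [254, 88, 77]), (263, [254, 86, 77]), (266, [254, 86, 76]), (269, [254, 86, 75]), (272, [254, 87, 76]), (275, [254, 87, 76]), (278, [254, 85, 75]), (281, [254, 86, 76]), (284, [254, 87, 76]), (287, [179, 110, 78]), (290, [182, 115, 81])]
redL [-19.2 146.6  16. ]
redR [ 21.8 146.5  16. ]
bedL [-56.9 125.2  16. ]
bedR [102.5 125.   16. ]
```

>>> jog_arm([
  {"fingers":0,"x":0,"y":6,"z":20,"ax":0,"ay":0,"az":0},
  {"fingers":0,"x":0,"y":0,"z":35,"ax":0,"ay":0,"az":0},
  {"fingers":0,"x":0,"y":0,"z":35,"ax":0,"ay":0,"az":0},
  {"fingers":0,"x":0,"y":0,"z":30,"ax":0,"ay":0,"az":0},
  {"fingers":0,"x":0,"y":0,"z":14,"ax":0,"ay":0,"az":0},
  {"fingers":0,"x":0,"y":0,"z":7,"ax":0,"ay":0,"az":0},
  {"fingers":0,"x":-8,"y":0,"z":0,"ax":0,"ay":0,"az":0},
  {"fingers":0,"x":-8,"y":0,"z":0,"ax":0,"ay":0,"az":0},
])

```text
t: 2.55
eef_pos: [0.5385, 0.2234, 0.0115]
tool_rot: [0.0, 0.68, 0.733, 0.001]
contact_force: [0.4, -0.3, 0.0]
gripper_width: 0.002
grasp_force: 0.0
```

```bash
python3 -c "
from h import *
from station import bot
st(bot)"
```

```text
t 2.55 vise xyz mm [  2.5 172.   11.5] toolx in vise [-0.005  1.     0.001] z [ 0.002  0.001 -1.   ] yaw of x vs vise 90.31 F vise [ 0.43 -0.31  0.04] w 0.002
```

>>> jog_arm([
  {"fingers":0,"x":-3,"y":0,"z":2,"ax":0,"ay":0,"az":0},
  {"fingers":0,"x":-3,"y":0,"z":0,"ax":0,"ay":0,"az":0},
  {"fingers":0,"x":-3,"y":0,"z":0,"ax":0,"ay":0,"az":0},
  {"fingers":0,"x":-3,"y":0,"z":0,"ax":0,"ay":0,"az":0},
  {"fingers":0,"x":-3,"y":0,"z":0,"ax":0,"ay":0,"az":0},
  {"fingers":0,"x":-3,"y":0,"z":0,"ax":0,"ay":0,"az":0},
  {"fingers":0,"x":-2,"y":0,"z":0,"ax":0,"ay":0,"az":0},
  {"fingers":0,"x":-2,"y":0,"z":0,"ax":0,"ay":0,"az":0},
])

```text
t: 3.35
eef_pos: [0.5392, 0.2019, 0.0084]
tool_rot: [-0.0, 0.68, 0.733, 0.0]
contact_force: [-0.4, 1.7, 1.7]
gripper_width: 0.001
grasp_force: 0.8
```

```bash
python3 -c "
from h import *
from station import bot
st(bot)"
```

```text
t 3.35 vise xyz mm [  1.7 150.5   8.4] toolx in vise [-0.005  1.     0.   ] z [ 0.  0. -1.] yaw of x vs vise 90.28 F vise [-0.3   1.76  1.67] w 0.001
```

>>> jog_arm([
  {"fingers":0,"x":-2,"y":0,"z":0,"ax":0,"ay":0,"az":0},
  {"fingers":0,"x":-2,"y":0,"z":0,"ax":0,"ay":0,"az":0},
  {"fingers":0,"x":-2,"y":0,"z":0,"ax":0,"ay":0,"az":0},
  {"fingers":0,"x":-2,"y":0,"z":0,"ax":0,"ay":0,"az":0},
  {"fingers":0,"x":-2,"y":0,"z":0,"ax":0,"ay":0,"az":0},
  {"fingers":0,"x":-2,"y":0,"z":0,"ax":0,"ay":0,"az":0},
  {"fingers":0,"x":-1,"y":0,"z":0,"ax":0,"ay":0,"az":0},
  {"fingers":0,"x":-1,"y":0,"z":0,"ax":0,"ay":0,"az":0},
])

```text
t: 4.15
eef_pos: [0.5402, 0.1877, 0.0083]
tool_rot: [-0.0, 0.68, 0.733, -0.0]
contact_force: [-0.8, 1.8, 1.0]
gripper_width: 0.003
grasp_force: 0.8
```

```bash
python3 -c "
from h import *
from station import bot
st(bot)"
```

```text
t 4.15 vise xyz mm [  1.7 136.3   8.3] toolx in vise [-0.005  1.     0.   ] z [-0.  0. -1.] yaw of x vs vise 90.26 F vise [-0.64  1.81  1.02] w 0.003
```

Still sliding, so I'll creep towards the bed's end face in 0.5 mm steps.

>>> jog_arm([
  {"fingers":0,"x":-1,"y":0,"z":0,"ax":0,"ay":0,"az":0},
  {"fingers":0,"x":-1,"y":0,"z":0,"ax":0,"ay":0,"az":0},
  {"fingers":0,"x":-0.5,"y":0,"z":0,"ax":0,"ay":0,"az":0},
  {"fingers":0,"x":-0.5,"y":0,"z":0,"ax":0,"ay":0,"az":0},
  {"fingers":0,"x":-0.5,"y":0,"z":0,"ax":0,"ay":0,"az":0},
  {"fingers":0,"x":-0.5,"y":0,"z":0,"ax":0,"ay":0,"az":0},
  {"fingers":0,"x":0,"y":0,"z":0,"ax":0,"ay":0,"az":0},
  {"fingers":0,"x":0,"y":0,"z":0,"ax":0,"ay":0,"az":0},
])

```text
t: 4.95
eef_pos: [0.5405, 0.1837, 0.0083]
tool_rot: [0.0, 0.68, 0.733, -0.0]
contact_force: [-0.6, 0.7, 1.2]
gripper_width: 0.001
grasp_force: 0.5
```

```bash
python3 -c "
from h import *
from station import bot
st(bot)"
```

```text
t 4.95 vise xyz mm [  1.7 132.2   8.3] toolx in vise [-0.005  1.    -0.   ] z [-0. -0. -1.] yaw of x vs vise 90.26 F vise [-0.54  0.75  1.18] w 0.001
```

>>> jog_arm([
  {"fingers":0,"x":-0.5,"y":0,"z":0,"ax":0,"ay":0,"az":0},
  {"fingers":0,"x":-0.5,"y":0,"z":0,"ax":0,"ay":0,"az":0},
  {"fingers":0,"x":-0.5,"y":0,"z":0,"ax":0,"ay":0,"az":0},
  {"fingers":0,"x":0,"y":0,"z":0,"ax":0,"ay":0,"az":0},
  {"fingers":0,"x":-0.5,"y":0,"z":0,"ax":0,"ay":0,"az":0},
  {"fingers":0,"x":0,"y":0,"z":0,"ax":0,"ay":0,"az":0},
  {"fingers":0,"x":0,"y":0,"z":0,"ax":0,"ay":0,"az":0},
  {"fingers":0,"x":0,"y":0,"z":0,"ax":0,"ay":0,"az":0},
])

```text
t: 5.75
eef_pos: [0.5405, 0.1834, 0.0083]
tool_rot: [-0.0, 0.68, 0.733, 0.001]
contact_force: [0.0, 5.4, -0.3]
gripper_width: -0.001
grasp_force: 3.1
```

```bash
python3 -c "
from h import *
from station import bot
st(bot)"
```

```text
t 5.75 vise xyz mm [  1.7 131.9   8.3] toolx in vise [-0.006  1.     0.001] z [ 0.     0.001 -1.   ] yaw of x vs vise 90.33 F vise [ 0.42  5.4  -0.29] w -0.001
```

Contact with the bed's end face: it stopped at 131.9 mm, i.e. a finger half width of about 11 mm plus 120 mm, at 5 N. So the red bar is flush, and I'll back off and go over to the green side.

>>> jog_arm([
  {"fingers":0,"x":10,"y":0,"z":0,"ax":0,"ay":0,"az":0},
  {"fingers":0,"x":18,"y":0,"z":0,"ax":0,"ay":0,"az":0},
  {"fingers":0,"x":0,"y":0,"z":-40,"ax":0,"ay":0,"az":0},
  {"fingers":0,"x":0,"y":0,"z":-50,"ax":0,"ay":0,"az":0},
  {"fingers":0,"x":0,"y":0,"z":-45,"ax":0,"ay":0,"az":0},
  {"fingers":0,"x":0,"y":0,"z":0,"ax":0,"ay":0,"az":0},
  {"fingers":0,"x":0,"y":0,"z":0,"ax":0,"ay":0,"az":0},
  {"fingers":0,"x":0,"y":0,"z":0,"ax":0,"ay":0,"az":0},
])

```text
t: 6.55
eef_pos: [0.5375, 0.2092, 0.1421]
tool_rot: [-0.0, 0.68, 0.733, -0.001]
contact_force: [-0.3, -0.2, -0.1]
gripper_width: 0.002
grasp_force: 0.0
```

```bash
python3 -c "
from h import *
from station import bot
st(bot)
c=bot.read_camera('wrist'); pickle.dump(c,open('w2.pkl','wb'))
C=np.array([[np.cos(TH),np.sin(TH),0],[-np.sin(TH),np.cos(TH),0],[0,0,1]])
cv2.imwrite('pics/w2.png',cv2.resize(c['pixels'][180:330,170:400,::-1],None,fx=3,fy=3,interpolation=cv2.INTER_CUBIC))
"
```

```text
t 6.55 vise xyz mm [  0.5 157.8 142.1] toolx in vise [-0.004  1.    -0.001] z [-0.002 -0.001 -1.   ] yaw of x vs vise 90.25 F vise [-0.36 -0.16 -0.1 ] w 0.002
```

View pics/w2.png

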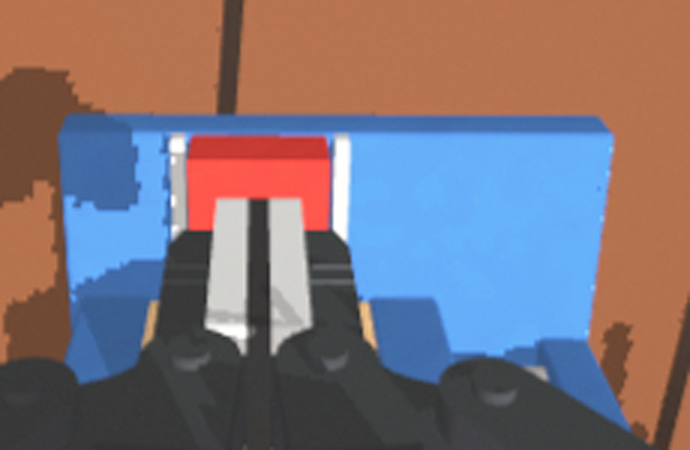

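The crop shows the red bar with its end face at crop rows 137-158 and the bed's top edge at about row 131, so it may be inset slightly. I'll measure it.

```bash
python3 -c "
from h import *
c=pickle.load(open('w2.pkl','rb'))
C=np.array([[np.cos(TH),np.sin(TH),0],[-np.sin(TH),np.cos(TH),0],[0,0,1]])
p=c['pixels']
for u in (250,256,262,300,330): print(u,[(v,p[v,u].tolist()) for v in range(216,236)])
for n,v,z in [('bedbot',218,0),('bedtop',223.5,.016),('barbot',225.5,.016),('bartop',232.7,.034)]: print(n,((C@onz(c,256,v,z)-[R0,S0,0])*1000).round(1))
for v in range(222,228): print(v,((C@onz(c,256,v,.016)-[R0,S0,0])*1000)[1].round(2))
"
```

```text
250 [(216, [183, 115, 80]), (217, [168, 114, 91]), (218, [117, 110, 139]), (219, [65, 106, 165]), (220, [64, 105, 165]), (221, [68, 109, 169]), (222, [68, 111, 172]), (223, [74, 121, 191]), (224, [99, 114, 175]), (225, [167, 82, 109]), (226, [198, 59, 52]), (227, [197, 58, 49]), (228, [199, 59, 50]), (229, [199, 59, 51]), (230, [200, 59, 51]), (231, [202, 60, 52]), (232, [199, 57, 51]), (233, [246, 77, 67]), (234, [254, 89, 78]), (235, [254, 89, 78])]
256 [(216, [185, 117, 82]), (217, [168, 114, 91]), (218, [117, 110, 140]), (219, [65, 106, 164]), (220, [67, 107, 169]), (221, [68, 110, 171]), (222, [68, 111, 172]), (223, [74, 122, 189]), (224, [99, 116, 175]), (225, [166, 83, 109]), (226, [198, 59, 51]), (227, [199, 59, 52]), (228, [200, 60, 51]), (229, [199, 59, 50]), (230, [199, 59, 51]), (231, [198, 58, 51]), (232, [194, 57, 51]), (233, [244, 73, 65]), (234, [254, 86, 77]), (235, [254, 86, 76])]
262 [(216, [184, 116, 81]), (217, [168, 114, 91]), (218, [115, 109, 139]), (219, [67, 107, 165]), (220, [67, 110, 169]), (221, [66, 110, 170]), (222, [69, 113, 174]), (223, [73, 121, 187])
[... 693 characters left out ...]
]), (234, [104, 176, 249]), (235, [102, 175, 249])]
330 [(216, [183, 116, 81]), (217, [183, 116, 81]), (218, [135, 111, 135]), (219, [66, 109, 166]), (220, [66, 110, 169]), (221, [67, 111, 173]), (222, [69, 112, 175]), (223, [70, 117, 180]), (224, [85, 144, 224]), (225, [98, 167, 244]), (226, [102, 173, 248]), (227, [103, 175, 248]), (228, [103, 175, 248]), (229, [102, 174, 248]), (230, [103, 174, 248]), (231, [103, 175, 248]), (232, [103, 175, 249]), (233, [103, 175, 249]), (234, [103, 176, 249]), (235, [102, 177, 249])]
bedbot [  0.6 118.8   0. ]
bedtop [  0.6 120.5  16. ]
barbot [  0.6 118.5  16. ]
bartop [  0.6 120.2  34. ]
222 121.91
223 120.94
224 119.97
225 119.0
226 118.03
227 117.06
```

>>> jog_arm([
  {"fingers":0,"x":-25,"y":0,"z":0,"ax":0,"ay":0,"az":0},
  {"fingers":0,"x":-47,"y":0,"z":0,"ax":0,"ay":0,"az":0},
  {"fingers":0,"x":-48,"y":0,"z":0,"ax":0,"ay":0,"az":0},
  {"fingers":0,"x":-48,"y":0,"z":0,"ax":0,"ay":0,"az":0},
  {"fingers":0,"x":-48,"y":0,"z":0,"ax":0,"ay":0,"az":0},
  {"fingers":0,"x":-48,"y":0,"z":0,"ax":0,"ay":0,"az":0},
  {"fingers":0,"x":-48,"y":0,"z":0,"ax":0,"ay":0,"az":0},
  {"fingers":0,"x":-30,"y":0,"z":0,"ax":0,"ay":0,"az":0},
])

```text
t: 7.4
eef_pos: [0.5624, -0.1359, 0.1419]
tool_rot: [-0.0, 0.682, 0.731, -0.002]
contact_force: [-0.2, 0.4, -0.5]
gripper_width: 0.001
grasp_force: 0.0
```

```bash
python3 -c "
from h import *
from station import bot
st(bot)"
```

```text
t 7.40 vise xyz mm [   1.3 -188.1  141.9] toolx in vise [-0.     1.    -0.002] z [-0.003 -0.002 -1.   ] yaw of x vs vise 90.02 F vise [-0.2   0.43 -0.47] w 0.001
```

>>> jog_arm([
  {"fingers":0,"x":0,"y":0,"z":20,"ax":0,"ay":0,"az":0},
  {"fingers":0,"x":0,"y":0,"z":40,"ax":0,"ay":0,"az":0},
  {"fingers":0,"x":0,"y":0,"z":40,"ax":0,"ay":0,"az":0},
  {"fingers":0,"x":0,"y":0,"z":20,"ax":0,"ay":0,"az":0},
  {"fingers":0,"x":0,"y":0,"z":9,"ax":0,"ay":0,"az":0},
  {"fingers":0,"x":3,"y":0,"z":4,"ax":0,"ay":0,"az":0},
  {"fingers":0,"x":5,"y":0,"z":0,"ax":0,"ay":0,"az":0},
  {"fingers":0,"x":4,"y":0,"z":0,"ax":0,"ay":0,"az":0},
])

```text
t: 8.2
eef_pos: [0.5639, -0.1188, 0.0112]
tool_rot: [0.001, 0.68, 0.733, 0.001]
contact_force: [-0.1, -0.5, -0.2]
gripper_width: 0.003
grasp_force: 0.0
```

>>> jog_arm([
  {"fingers":0,"x":3,"y":0,"z":0,"ax":0,"ay":0,"az":0},
  {"fingers":0,"x":3,"y":0,"z":0,"ax":0,"ay":0,"az":0},
  {"fingers":0,"x":3,"y":0,"z":0,"ax":0,"ay":0,"az":0},
  {"fingers":0,"x":2,"y":0,"z":0,"ax":0,"ay":0,"az":0},
  {"fingers":0,"x":2,"y":0,"z":0,"ax":0,"ay":0,"az":0},
  {"fingers":0,"x":2,"y":0,"z":0,"ax":0,"ay":0,"az":0},
  {"fingers":0,"x":2,"y":0,"z":0,"ax":0,"ay":0,"az":0},
  {"fingers":0,"x":2,"y":0,"z":0,"ax":0,"ay":0,"az":0},
])

```text
t: 9.0
eef_pos: [0.5617, -0.1004, 0.0103]
tool_rot: [0.0, 0.68, 0.733, -0.0]
contact_force: [-0.2, -2.0, 1.6]
gripper_width: 0.002
grasp_force: 0.8
```

```bash
python3 -c "
from h import *
from station import bot
st(bot)"
```

```text
t 9.00 vise xyz mm [   3.  -152.7   10.3] toolx in vise [-0.004  1.    -0.   ] z [ 0. -0. -1.] yaw of x vs vise 90.26 F vise [-0.37 -2.03  1.64] w 0.002
```

>>> jog_arm([
  {"fingers":0,"x":2,"y":0,"z":0,"ax":0,"ay":0,"az":0},
  {"fingers":0,"x":2,"y":0,"z":0,"ax":0,"ay":0,"az":0},
  {"fingers":0,"x":2,"y":0,"z":0,"ax":0,"ay":0,"az":0},
  {"fingers":0,"x":2,"y":0,"z":0,"ax":0,"ay":0,"az":0},
  {"fingers":0,"x":2,"y":0,"z":0,"ax":0,"ay":0,"az":0},
  {"fingers":0,"x":2,"y":0,"z":0,"ax":0,"ay":0,"az":0},
  {"fingers":0,"x":2,"y":0,"z":0,"ax":0,"ay":0,"az":0},
  {"fingers":0,"x":1,"y":0,"z":0,"ax":0,"ay":0,"az":0},
])

```text
t: 9.8
eef_pos: [0.5605, -0.085, 0.0102]
tool_rot: [-0.0, 0.68, 0.733, 0.0]
contact_force: [-0.0, -0.8, 0.6]
gripper_width: -0.0
grasp_force: 0.7
```

>>> jog_arm([
  {"fingers":0,"x":1,"y":0,"z":0,"ax":0,"ay":0,"az":0},
  {"fingers":0,"x":0.5,"y":0,"z":0,"ax":0,"ay":0,"az":0},
  {"fingers":0,"x":0.5,"y":0,"z":0,"ax":0,"ay":0,"az":0},
  {"fingers":0,"x":0.5,"y":0,"z":0,"ax":0,"ay":0,"az":0},
  {"fingers":0,"x":0.5,"y":0,"z":0,"ax":0,"ay":0,"az":0},
  {"fingers":0,"x":0,"y":0,"z":0,"ax":0,"ay":0,"az":0},
  {"fingers":0,"x":0,"y":0,"z":0,"ax":0,"ay":0,"az":0},
  {"fingers":0,"x":0,"y":0,"z":0,"ax":0,"ay":0,"az":0},
])

```text
t: 10.6
eef_pos: [0.5603, -0.0823, 0.0103]
tool_rot: [-0.0, 0.68, 0.733, 0.0]
contact_force: [0.3, -0.0, 0.8]
gripper_width: 0.003
grasp_force: 0.4
```

```bash
python3 -c "
from h import *
from station import bot
st(bot)"
```

```text
t 10.60 vise xyz mm [   2.9 -134.5   10.3] toolx in vise [-0.005  1.     0.   ] z [-0.  0. -1.] yaw of x vs vise 90.27 F vise [ 0.32 -0.03  0.84] w 0.003
```

>>> jog_arm([
  {"fingers":0,"x":0.5,"y":0,"z":0,"ax":0,"ay":0,"az":0},
  {"fingers":0,"x":0.5,"y":0,"z":0,"ax":0,"ay":0,"az":0},
  {"fingers":0,"x":0.5,"y":0,"z":0,"ax":0,"ay":0,"az":0},
  {"fingers":0,"x":0.5,"y":0,"z":0,"ax":0,"ay":0,"az":0},
  {"fingers":0,"x":0,"y":0,"z":0,"ax":0,"ay":0,"az":0},
  {"fingers":0,"x":0,"y":0,"z":0,"ax":0,"ay":0,"az":0},
  {"fingers":0,"x":0,"y":0,"z":0,"ax":0,"ay":0,"az":0},
  {"fingers":0,"x":0,"y":0,"z":0,"ax":0,"ay":0,"az":0},
])

```text
t: 11.4
eef_pos: [0.5602, -0.0802, 0.0103]
tool_rot: [-0.0, 0.68, 0.733, 0.0]
contact_force: [0.7, -0.3, -0.1]
gripper_width: 0.0
grasp_force: 0.1
```

```bash
python3 -c "
from h import *
from station import bot
st(bot)"
```

```text
t 11.40 vise xyz mm [   2.9 -132.4   10.3] toolx in vise [-0.005  1.     0.   ] z [-0.  0. -1.] yaw of x vs vise 90.28 F vise [ 0.72 -0.37 -0.08] w 0.0
```

>>> jog_arm([
  {"fingers":0,"x":0.5,"y":0,"z":0,"ax":0,"ay":0,"az":0},
  {"fingers":0,"x":0,"y":0,"z":0,"ax":0,"ay":0,"az":0},
  {"fingers":0,"x":0.5,"y":0,"z":0,"ax":0,"ay":0,"az":0},
  {"fingers":0,"x":0,"y":0,"z":0,"ax":0,"ay":0,"az":0},
  {"fingers":0,"x":0.5,"y":0,"z":0,"ax":0,"ay":0,"az":0},
  {"fingers":0,"x":0,"y":0,"z":0,"ax":0,"ay":0,"az":0},
  {"fingers":0,"x":0,"y":0,"z":0,"ax":0,"ay":0,"az":0},
  {"fingers":0,"x":0,"y":0,"z":0,"ax":0,"ay":0,"az":0},
])

```text
t: 12.2
eef_pos: [0.5601, -0.0788, 0.0103]
tool_rot: [-0.0, 0.68, 0.733, 0.0]
contact_force: [1.5, -0.7, -0.8]
gripper_width: 0.003
grasp_force: 0.2
```

```bash
python3 -c "
from h import *
from station import bot
st(bot)"
```

```text
t 12.20 vise xyz mm [   2.9 -131.    10.3] toolx in vise [-0.005  1.     0.   ] z [-0.  0. -1.] yaw of x vs vise 90.28 F vise [ 1.5  -0.78 -0.76] w 0.003
```

>>> jog_arm([
  {"fingers":0,"x":0.5,"y":0,"z":0,"ax":0,"ay":0,"az":0},
  {"fingers":0,"x":0,"y":0,"z":0,"ax":0,"ay":0,"az":0},
  {"fingers":0,"x":0.5,"y":0,"z":0,"ax":0,"ay":0,"az":0},
  {"fingers":0,"x":0,"y":0,"z":0,"ax":0,"ay":0,"az":0},
  {"fingers":0,"x":0,"y":0,"z":0,"ax":0,"ay":0,"az":0},
  {"fingers":0,"x":0,"y":0,"z":0,"ax":0,"ay":0,"az":0},
  {"fingers":0,"x":0,"y":0,"z":0,"ax":0,"ay":0,"az":0},
  {"fingers":0,"x":0,"y":0,"z":0,"ax":0,"ay":0,"az":0},
])

```text
t: 13.0
eef_pos: [0.56, -0.0779, 0.0103]
tool_rot: [-0.0, 0.68, 0.733, 0.0]
contact_force: [-0.0, -0.4, -0.5]
gripper_width: 0.002
grasp_force: 0.2
```

```bash
python3 -c "
from h import *
from station import bot
st(bot)"
```

```text
t 13.00 vise xyz mm [   2.9 -130.    10.3] toolx in vise [-0.005  1.     0.   ] z [-0.  0. -1.] yaw of x vs vise 90.27 F vise [-0.06 -0.37 -0.52] w 0.002
```

>>> jog_arm([
  {"fingers":0,"x":0.5,"y":0,"z":0,"ax":0,"ay":0,"az":0},
  {"fingers":0,"x":0,"y":0,"z":0,"ax":0,"ay":0,"az":0},
  {"fingers":0,"x":0.3,"y":0,"z":0,"ax":0,"ay":0,"az":0},
  {"fingers":0,"x":0,"y":0,"z":0,"ax":0,"ay":0,"az":0},
  {"fingers":0,"x":0,"y":0,"z":0,"ax":0,"ay":0,"az":0},
  {"fingers":0,"x":0,"y":0,"z":0,"ax":0,"ay":0,"az":0},
  {"fingers":0,"x":0,"y":0,"z":0,"ax":0,"ay":0,"az":0},
  {"fingers":0,"x":0,"y":0,"z":0,"ax":0,"ay":0,"az":0},
])

```text
t: 13.8
eef_pos: [0.56, -0.0777, 0.0103]
tool_rot: [0.0, 0.68, 0.733, -0.0]
contact_force: [0.3, -5.9, -2.5]
gripper_width: 0.0
grasp_force: 2.6
```

```bash
python3 -c "
from h import *
from station import bot
st(bot)"
```

```text
t 13.80 vise xyz mm [   2.9 -129.9   10.3] toolx in vise [-0.004  1.    -0.001] z [ 0.    -0.001 -1.   ] yaw of x vs vise 90.24 F vise [-0.08 -5.94 -2.55] w 0.0
```

Both hard stops agree (131.9 + 129.9 = 240 + 2×10.9), so both bars are flush. Vise centre offset corrected by 1 mm. Now the right pad: back off, lift and hover above it.

>>> jog_arm([
  {"fingers":0,"x":-8,"y":0,"z":0,"ax":0,"ay":0,"az":0},
  {"fingers":0,"x":-16,"y":-3,"z":0,"ax":0,"ay":0,"az":0},
  {"fingers":0,"x":0,"y":0,"z":-40,"ax":0,"ay":0,"az":0},
  {"fingers":0,"x":0,"y":0,"z":-45,"ax":0,"ay":0,"az":0},
  {"fingers":0,"x":0,"y":0,"z":-30,"ax":0,"ay":0,"az":0},
  {"fingers":0,"x":46,"y":0,"z":0,"ax":0,"ay":0,"az":0},
  {"fingers":0,"x":46,"y":0,"z":0,"ax":0,"ay":0,"az":0},
  {"fingers":0,"x":0,"y":0,"z":0,"ax":0,"ay":0,"az":0},
])

```text
t: 14.6
eef_pos: [0.5516, -0.0005, 0.1253]
tool_rot: [-0.002, 0.676, 0.737, 0.002]
contact_force: [-0.1, 0.4, -0.3]
gripper_width: 0.001
grasp_force: 0.0
```

>>> jog_arm([
  {"fingers":0,"x":0,"y":0,"z":10,"ax":0,"ay":0,"az":0},
  {"fingers":0,"x":0,"y":0,"z":10,"ax":0,"ay":0,"az":0},
  {"fingers":0,"x":0,"y":0,"z":5,"ax":0,"ay":0,"az":0},
  {"fingers":0,"x":0,"y":0,"z":0,"ax":0,"ay":0,"az":0},
  {"fingers":0,"x":0,"y":0,"z":0,"ax":0,"ay":0,"az":0},
  {"fingers":0,"x":0,"y":0,"z":0,"ax":0,"ay":0,"az":0},
  {"fingers":0,"x":0,"y":0,"z":0,"ax":0,"ay":0,"az":0},
  {"fingers":0,"x":0,"y":0,"z":0,"ax":0,"ay":0,"az":0},
])

```text
t: 15.4
eef_pos: [0.5521, -0.0096, 0.1005]
tool_rot: [0.0, 0.68, 0.733, 0.0]
contact_force: [-0.6, 0.2, 0.6]
gripper_width: -0.001
grasp_force: 0.0
```

```bash
sed -i 's/S0=.0133/S0=.0143/' h.py; python3 -c "
from h import *
from station import bot
st(bot)"
```

```text
t 15.40 vise xyz mm [ -0.2 -62.4 100.5] toolx in vise [-0.005  1.     0.   ] z [ 0.  0. -1.] yaw of x vs vise 90.27 F vise [-0.63  0.22  0.6 ] w -0.001
```

Over the right pad at z 100 mm. I'll descend in 1-2 mm rows and look for contact.

>>> jog_arm([
  {"fingers":0,"x":0,"y":0,"z":2,"ax":0,"ay":0,"az":0},
  {"fingers":0,"x":0,"y":0,"z":2,"ax":0,"ay":0,"az":0},
  {"fingers":0,"x":0,"y":0,"z":2,"ax":0,"ay":0,"az":0},
  {"fingers":0,"x":0,"y":0,"z":1,"ax":0,"ay":0,"az":0},
  {"fingers":0,"x":0,"y":0,"z":1,"ax":0,"ay":0,"az":0},
  {"fingers":0,"x":0,"y":0,"z":1,"ax":0,"ay":0,"az":0},
  {"fingers":0,"x":0,"y":0,"z":0.5,"ax":0,"ay":0,"az":0},
  {"fingers":0,"x":0,"y":0,"z":0.5,"ax":0,"ay":0,"az":0},
])

```text
t: 16.2
eef_pos: [0.5519, -0.0096, 0.0903]
tool_rot: [-0.0, 0.68, 0.733, 0.0]
contact_force: [-1.4, -0.7, 3.2]
gripper_width: 0.002
grasp_force: 1.8
```

```bash
python3 -c "
from h import *
from station import bot
st(bot)"
```

```text
t 16.20 vise xyz mm [ -0.4 -62.3  90.3] toolx in vise [-0.005  1.     0.   ] z [-0.  0. -1.] yaw of x vs vise 90.27 F vise [-1.41 -0.56  3.2 ] w 0.002
```

>>> jog_arm([
  {"fingers":0,"x":0,"y":0,"z":0.5,"ax":0,"ay":0,"az":0},
  {"fingers":0,"x":0,"y":0,"z":0.5,"ax":0,"ay":0,"az":0},
  {"fingers":0,"x":0,"y":0,"z":0.5,"ax":0,"ay":0,"az":0},
  {"fingers":0,"x":0,"y":0,"z":0.5,"ax":0,"ay":0,"az":0},
  {"fingers":0,"x":0,"y":0,"z":0.5,"ax":0,"ay":0,"az":0},
  {"fingers":0,"x":0,"y":0,"z":0.5,"ax":0,"ay":0,"az":0},
  {"fingers":0,"x":0,"y":0,"z":0.5,"ax":0,"ay":0,"az":0},
  {"fingers":0,"x":0,"y":0,"z":0.5,"ax":0,"ay":0,"az":0},
])

```text
t: 17.0
eef_pos: [0.552, -0.0107, 0.0867]
tool_rot: [0.0, 0.681, 0.733, -0.0]
contact_force: [-1.0, -2.0, 5.8]
gripper_width: -0.001
grasp_force: 2.9
```

```bash
python3 -c "
from h import *
from station import bot
st(bot)"
```

```text
t 17.00 vise xyz mm [ -0.3 -63.5  86.7] toolx in vise [-0.004  1.    -0.001] z [ 0.    -0.001 -1.   ] yaw of x vs vise 90.21 F vise [-1.18 -1.95  5.83] w -0.001
```

Sinking at about 5 N. I'll alternate to the left pad.

>>> jog_arm([
  {"fingers":0,"x":0,"y":0,"z":-20,"ax":0,"ay":0,"az":0},
  {"fingers":0,"x":0,"y":0,"z":-25,"ax":0,"ay":0,"az":0},
  {"fingers":0,"x":35,"y":0,"z":0,"ax":0,"ay":0,"az":0},
  {"fingers":0,"x":45,"y":0,"z":0,"ax":0,"ay":0,"az":0},
  {"fingers":0,"x":44,"y":0,"z":0,"ax":0,"ay":0,"az":0},
  {"fingers":0,"x":0,"y":0,"z":0,"ax":0,"ay":0,"az":0},
  {"fingers":0,"x":0,"y":0,"z":15,"ax":0,"ay":0,"az":0},
  {"fingers":0,"x":0,"y":0,"z":15,"ax":0,"ay":0,"az":0},
])

```text
t: 17.8
eef_pos: [0.543, 0.1146, 0.1011]
tool_rot: [0.0, 0.68, 0.733, 0.001]
contact_force: [0.1, 0.6, 0.3]
gripper_width: 0.003
grasp_force: 0.0
```

>>> jog_arm([
  {"fingers":0,"x":0,"y":0,"z":2,"ax":0,"ay":0,"az":0},
  {"fingers":0,"x":0,"y":0,"z":1,"ax":0,"ay":0,"az":0},
  {"fingers":0,"x":0,"y":0,"z":1,"ax":0,"ay":0,"az":0},
  {"fingers":0,"x":0,"y":0,"z":1,"ax":0,"ay":0,"az":0},
  {"fingers":0,"x":0,"y":0,"z":1,"ax":0,"ay":0,"az":0},
  {"fingers":0,"x":0,"y":0,"z":1,"ax":0,"ay":0,"az":0},
  {"fingers":0,"x":0,"y":0,"z":0,"ax":0,"ay":0,"az":0},
  {"fingers":0,"x":0,"y":0,"z":0,"ax":0,"ay":0,"az":0},
])

```text
t: 18.6
eef_pos: [0.5427, 0.1142, 0.0943]
tool_rot: [-0.0, 0.68, 0.733, 0.0]
contact_force: [0.2, 0.3, -0.9]
gripper_width: 0.001
grasp_force: 0.0
```

```bash
python3 -c "
from h import *
from station import bot
st(bot)"
```

```text
t 18.60 vise xyz mm [-0.9 61.7 94.3] toolx in vise [-0.005  1.     0.   ] z [ 0.  0. -1.] yaw of x vs vise 90.27 F vise [ 0.22  0.26 -0.95] w 0.001
```

>>> jog_arm([
  {"fingers":0,"x":0,"y":0,"z":1,"ax":0,"ay":0,"az":0},
  {"fingers":0,"x":0,"y":0,"z":1,"ax":0,"ay":0,"az":0},
  {"fingers":0,"x":0,"y":0,"z":1,"ax":0,"ay":0,"az":0},
  {"fingers":0,"x":0,"y":0,"z":1,"ax":0,"ay":0,"az":0},
  {"fingers":0,"x":0,"y":0,"z":1,"ax":0,"ay":0,"az":0},
  {"fingers":0,"x":0,"y":0,"z":0.5,"ax":0,"ay":0,"az":0},
  {"fingers":0,"x":0,"y":0,"z":0.5,"ax":0,"ay":0,"az":0},
  {"fingers":0,"x":0,"y":0,"z":0.5,"ax":0,"ay":0,"az":0},
])

```text
t: 19.4
eef_pos: [0.5426, 0.1152, 0.0881]
tool_rot: [-0.0, 0.68, 0.733, 0.0]
contact_force: [-2.4, 2.9, 6.1]
gripper_width: 0.002
grasp_force: 2.8
```

```bash
python3 -c "
from h import *
from station import bot
st(bot)"
```

```text
t 19.40 vise xyz mm [-0.9 62.8 88.1] toolx in vise [-0.005  1.     0.001] z [ 0.     0.001 -1.   ] yaw of x vs vise 90.31 F vise [-2.14  3.1   6.1 ] w 0.002
```

>>> jog_arm([
  {"fingers":0,"x":0,"y":0,"z":0.5,"ax":0,"ay":0,"az":0},
  {"fingers":0,"x":0,"y":0,"z":0.5,"ax":0,"ay":0,"az":0},
  {"fingers":0,"x":0,"y":0,"z":0.5,"ax":0,"ay":0,"az":0},
  {"fingers":0,"x":0,"y":0,"z":0.5,"ax":0,"ay":0,"az":0},
  {"fingers":0,"x":0,"y":0,"z":0.5,"ax":0,"ay":0,"az":0},
  {"fingers":0,"x":0,"y":0,"z":0.5,"ax":0,"ay":0,"az":0},
  {"fingers":0,"x":0,"y":0,"z":0.5,"ax":0,"ay":0,"az":0},
  {"fingers":0,"x":0,"y":0,"z":0.5,"ax":0,"ay":0,"az":0},
])

```text
t: 20.2
eef_pos: [0.5426, 0.1153, 0.0841]
tool_rot: [-0.0, 0.68, 0.733, 0.001]
contact_force: [-1.7, 2.6, 5.4]
gripper_width: -0.001
grasp_force: 2.8
```

```bash
python3 -c "
from h import *
from station import bot
st(bot)"
```

```text
t 20.20 vise xyz mm [-0.9 62.9 84.1] toolx in vise [-0.006  1.     0.001] z [ 0.     0.001 -1.   ] yaw of x vs vise 90.32 F vise [-1.47  2.75  5.39] w -0.001
```

>>> jog_arm([
  {"fingers":0,"x":0,"y":0,"z":0.5,"ax":0,"ay":0,"az":0},
  {"fingers":0,"x":0,"y":0,"z":0.5,"ax":0,"ay":0,"az":0},
  {"fingers":0,"x":0,"y":0,"z":0.5,"ax":0,"ay":0,"az":0},
  {"fingers":0,"x":0,"y":0,"z":0.5,"ax":0,"ay":0,"az":0},
  {"fingers":0,"x":0,"y":0,"z":0,"ax":0,"ay":0,"az":0},
  {"fingers":0,"x":0,"y":0,"z":0,"ax":0,"ay":0,"az":0},
  {"fingers":0,"x":0,"y":0,"z":0,"ax":0,"ay":0,"az":0},
  {"fingers":0,"x":0,"y":0,"z":0,"ax":0,"ay":0,"az":0},
])

```text
t: 21.0
eef_pos: [0.5428, 0.115, 0.0821]
tool_rot: [-0.0, 0.68, 0.733, 0.0]
contact_force: [-1.4, 3.1, 5.2]
gripper_width: 0.003
grasp_force: 2.7
```

```bash
python3 -c "
from h import *
from station import bot
st(bot)"
```

```text
t 21.00 vise xyz mm [-0.8 62.6 82.1] toolx in vise [-0.005  1.     0.001] z [ 0.     0.001 -1.   ] yaw of x vs vise 90.31 F vise [-1.15  3.17  5.2 ] w 0.003
```

>>> jog_arm([
  {"fingers":0,"x":0,"y":0,"z":-20,"ax":0,"ay":0,"az":0},
  {"fingers":0,"x":0,"y":0,"z":-25,"ax":0,"ay":0,"az":0},
  {"fingers":0,"x":-35,"y":0,"z":0,"ax":0,"ay":0,"az":0},
  {"fingers":0,"x":-45,"y":0,"z":0,"ax":0,"ay":0,"az":0},
  {"fingers":0,"x":-44,"y":0,"z":0,"ax":0,"ay":0,"az":0},
  {"fingers":0,"x":0,"y":0,"z":0,"ax":0,"ay":0,"az":0},
  {"fingers":0,"x":0,"y":0,"z":15,"ax":0,"ay":0,"az":0},
  {"fingers":0,"x":0,"y":0,"z":15,"ax":0,"ay":0,"az":0},
])

```text
t: 21.8
eef_pos: [0.5522, -0.0104, 0.0965]
tool_rot: [0.001, 0.681, 0.732, 0.0]
contact_force: [-0.2, -0.2, 0.3]
gripper_width: 0.001
grasp_force: 0.0
```

>>> jog_arm([
  {"fingers":0,"x":0,"y":0,"z":2,"ax":0,"ay":0,"az":0},
  {"fingers":0,"x":0,"y":0,"z":2,"ax":0,"ay":0,"az":0},
  {"fingers":0,"x":0,"y":0,"z":1,"ax":0,"ay":0,"az":0},
  {"fingers":0,"x":0,"y":0,"z":1,"ax":0,"ay":0,"az":0},
  {"fingers":0,"x":0,"y":0,"z":1,"ax":0,"ay":0,"az":0},
  {"fingers":0,"x":0,"y":0,"z":1,"ax":0,"ay":0,"az":0},
  {"fingers":0,"x":0,"y":0,"z":1,"ax":0,"ay":0,"az":0},
  {"fingers":0,"x":0,"y":0,"z":1,"ax":0,"ay":0,"az":0},
])

```text
t: 22.6
eef_pos: [0.552, -0.0095, 0.0868]
tool_rot: [0.0, 0.68, 0.733, 0.0]
contact_force: [0.1, 1.0, -0.2]
gripper_width: 0.001
grasp_force: 0.0
```

```bash
python3 -c "
from h import *
from station import bot
st(bot)"
```

```text
t 22.60 vise xyz mm [ -0.4 -62.3  86.8] toolx in vise [-0.005  1.     0.   ] z [ 0.  0. -1.] yaw of x vs vise 90.27 F vise [ 0.16  0.99 -0.24] w 0.001
```

>>> jog_arm([
  {"fingers":0,"x":0,"y":0,"z":0.5,"ax":0,"ay":0,"az":0},
  {"fingers":0,"x":0,"y":0,"z":0.5,"ax":0,"ay":0,"az":0},
  {"fingers":0,"x":0,"y":0,"z":0.5,"ax":0,"ay":0,"az":0},
  {"fingers":0,"x":0,"y":0,"z":0.5,"ax":0,"ay":0,"az":0},
  {"fingers":0,"x":0,"y":0,"z":0.5,"ax":0,"ay":0,"az":0},
  {"fingers":0,"x":0,"y":0,"z":0.5,"ax":0,"ay":0,"az":0},
  {"fingers":0,"x":0,"y":0,"z":0.5,"ax":0,"ay":0,"az":0},
  {"fingers":0,"x":0,"y":0,"z":0,"ax":0,"ay":0,"az":0},
])

```text
t: 23.4
eef_pos: [0.5519, -0.0095, 0.0832]
tool_rot: [-0.0, 0.68, 0.733, -0.0]
contact_force: [0.3, -0.6, -0.4]
gripper_width: -0.0
grasp_force: 0.0
```

```bash
python3 -c "
from h import *
from station import bot
st(bot)"
```

```text
t 23.40 vise xyz mm [ -0.4 -62.3  83.2] toolx in vise [-0.005  1.     0.   ] z [-0.  0. -1.] yaw of x vs vise 90.27 F vise [ 0.29 -0.66 -0.41] w -0.0
```

>>> jog_arm([
  {"fingers":0,"x":0,"y":0,"z":0.5,"ax":0,"ay":0,"az":0},
  {"fingers":0,"x":0,"y":0,"z":0.5,"ax":0,"ay":0,"az":0},
  {"fingers":0,"x":0,"y":0,"z":0.5,"ax":0,"ay":0,"az":0},
  {"fingers":0,"x":0,"y":0,"z":0.5,"ax":0,"ay":0,"az":0},
  {"fingers":0,"x":0,"y":0,"z":0.5,"ax":0,"ay":0,"az":0},
  {"fingers":0,"x":0,"y":0,"z":0,"ax":0,"ay":0,"az":0},
  {"fingers":0,"x":0,"y":0,"z":0,"ax":0,"ay":0,"az":0},
  {"fingers":0,"x":0,"y":0,"z":0,"ax":0,"ay":0,"az":0},
])

```text
t: 24.2
eef_pos: [0.552, -0.0099, 0.0816]
tool_rot: [0.0, 0.68, 0.733, 0.0]
contact_force: [-3.0, -0.1, 9.5]
gripper_width: 0.0
grasp_force: 4.7
```

```bash
python3 -c "
from h import *
from station import bot
st(bot)"
```

```text
t 24.20 vise xyz mm [ -0.3 -62.7  81.6] toolx in vise [-0.004  1.     0.   ] z [ 0.  0. -1.] yaw of x vs vise 90.24 F vise [-2.99  0.14  9.51] w 0.0
```

Force climbing on the right (9.5 N), so the foot is bearing. Ease up to about 18 N.

>>> jog_arm([
  {"fingers":0,"x":0,"y":0,"z":0.2,"ax":0,"ay":0,"az":0},
  {"fingers":0,"x":0,"y":0,"z":0.2,"ax":0,"ay":0,"az":0},
  {"fingers":0,"x":0,"y":0,"z":0.2,"ax":0,"ay":0,"az":0},
  {"fingers":0,"x":0,"y":0,"z":0.2,"ax":0,"ay":0,"az":0},
  {"fingers":0,"x":0,"y":0,"z":0,"ax":0,"ay":0,"az":0},
  {"fingers":0,"x":0,"y":0,"z":0,"ax":0,"ay":0,"az":0},
  {"fingers":0,"x":0,"y":0,"z":0,"ax":0,"ay":0,"az":0},
  {"fingers":0,"x":0,"y":0,"z":0,"ax":0,"ay":0,"az":0},
])

```text
t: 25.0
eef_pos: [0.552, -0.0099, 0.0813]
tool_rot: [-0.0, 0.68, 0.733, 0.0]
contact_force: [-4.2, -0.7, 14.4]
gripper_width: 0.0
grasp_force: 7.1
```

```bash
python3 -c "
from h import *
from station import bot
st(bot)"
```

```text
t 25.00 vise xyz mm [ -0.3 -62.7  81.3] toolx in vise [-0.004  1.     0.001] z [ 0.     0.001 -1.   ] yaw of x vs vise 90.24 F vise [-4.27 -0.4  14.4 ] w 0.0
```

>>> jog_arm([
  {"fingers":0,"x":0,"y":0,"z":-20,"ax":0,"ay":0,"az":0},
  {"fingers":0,"x":0,"y":0,"z":-25,"ax":0,"ay":0,"az":0},
  {"fingers":0,"x":35,"y":0,"z":0,"ax":0,"ay":0,"az":0},
  {"fingers":0,"x":45,"y":0,"z":0,"ax":0,"ay":0,"az":0},
  {"fingers":0,"x":44,"y":0,"z":0,"ax":0,"ay":0,"az":0},
  {"fingers":0,"x":0,"y":0,"z":0,"ax":0,"ay":0,"az":0},
  {"fingers":0,"x":0,"y":0,"z":18,"ax":0,"ay":0,"az":0},
  {"fingers":0,"x":0,"y":0,"z":16,"ax":0,"ay":0,"az":0},
])

```text
t: 25.8
eef_pos: [0.5429, 0.1144, 0.0908]
tool_rot: [0.0, 0.68, 0.733, 0.0]
contact_force: [-0.3, 0.2, -0.4]
gripper_width: 0.003
grasp_force: 0.0
```

>>> jog_arm([
  {"fingers":0,"x":0,"y":0,"z":2,"ax":0,"ay":0,"az":0},
  {"fingers":0,"x":0,"y":0,"z":1,"ax":0,"ay":0,"az":0},
  {"fingers":0,"x":0,"y":0,"z":1,"ax":0,"ay":0,"az":0},
  {"fingers":0,"x":0,"y":0,"z":1,"ax":0,"ay":0,"az":0},
  {"fingers":0,"x":0,"y":0,"z":1,"ax":0,"ay":0,"az":0},
  {"fingers":0,"x":0,"y":0,"z":0.5,"ax":0,"ay":0,"az":0},
  {"fingers":0,"x":0,"y":0,"z":0.5,"ax":0,"ay":0,"az":0},
  {"fingers":0,"x":0,"y":0,"z":0.5,"ax":0,"ay":0,"az":0},
])

```text
t: 26.6
eef_pos: [0.5427, 0.1141, 0.0835]
tool_rot: [0.0, 0.68, 0.733, 0.0]
contact_force: [0.3, -0.2, 0.5]
gripper_width: 0.005
grasp_force: 0.0
```

```bash
python3 -c "
from h import *
from station import bot
st(bot)"
```

```text
t 26.60 vise xyz mm [-0.9 61.7 83.5] toolx in vise [-0.005  1.     0.   ] z [ 0.  0. -1.] yaw of x vs vise 90.27 F vise [ 0.26 -0.2   0.46] w 0.005
```

>>> jog_arm([
  {"fingers":0,"x":0,"y":0,"z":0.5,"ax":0,"ay":0,"az":0},
  {"fingers":0,"x":0,"y":0,"z":0.5,"ax":0,"ay":0,"az":0},
  {"fingers":0,"x":0,"y":0,"z":0.5,"ax":0,"ay":0,"az":0},
  {"fingers":0,"x":0,"y":0,"z":0.5,"ax":0,"ay":0,"az":0},
  {"fingers":0,"x":0,"y":0,"z":0.4,"ax":0,"ay":0,"az":0},
  {"fingers":0,"x":0,"y":0,"z":0,"ax":0,"ay":0,"az":0},
  {"fingers":0,"x":0,"y":0,"z":0,"ax":0,"ay":0,"az":0},
  {"fingers":0,"x":0,"y":0,"z":0,"ax":0,"ay":0,"az":0},
])

```text
t: 27.4
eef_pos: [0.5427, 0.1143, 0.0814]
tool_rot: [-0.0, 0.68, 0.733, 0.0]
contact_force: [-1.6, -0.0, 5.9]
gripper_width: 0.002
grasp_force: 2.7
```

```bash
python3 -c "
from h import *
from station import bot
st(bot)"
```

```text
t 27.40 vise xyz mm [-0.9 61.9 81.4] toolx in vise [-0.005  1.     0.   ] z [ 0.  0. -1.] yaw of x vs vise 90.27 F vise [-1.62  0.08  5.88] w 0.002
```

>>> jog_arm([
  {"fingers":0,"x":0,"y":0,"z":0.3,"ax":0,"ay":0,"az":0},
  {"fingers":0,"x":0,"y":0,"z":0.3,"ax":0,"ay":0,"az":0},
  {"fingers":0,"x":0,"y":0,"z":0.3,"ax":0,"ay":0,"az":0},
  {"fingers":0,"x":0,"y":0,"z":0.3,"ax":0,"ay":0,"az":0},
  {"fingers":0,"x":0,"y":0,"z":0,"ax":0,"ay":0,"az":0},
  {"fingers":0,"x":0,"y":0,"z":0,"ax":0,"ay":0,"az":0},
  {"fingers":0,"x":0,"y":0,"z":0,"ax":0,"ay":0,"az":0},
  {"fingers":0,"x":0,"y":0,"z":0,"ax":0,"ay":0,"az":0},
])

```text
t: 28.2
eef_pos: [0.5427, 0.1145, 0.0808]
tool_rot: [-0.0, 0.68, 0.733, 0.0]
contact_force: [-3.8, 1.0, 12.7]
gripper_width: 0.001
grasp_force: 6.1
```

```bash
python3 -c "
from h import *
from station import bot
st(bot)"
```

```text
t 28.20 vise xyz mm [-0.9 62.1 80.8] toolx in vise [-0.005  1.     0.001] z [ 0.     0.001 -1.   ] yaw of x vs vise 90.28 F vise [-3.74  1.25 12.72] w 0.001
```

>>> jog_arm([
  {"fingers":0,"x":0,"y":0,"z":0.2,"ax":0,"ay":0,"az":0},
  {"fingers":0,"x":0,"y":0,"z":0.2,"ax":0,"ay":0,"az":0},
  {"fingers":0,"x":0,"y":0,"z":0.2,"ax":0,"ay":0,"az":0},
  {"fingers":0,"x":0,"y":0,"z":0.2,"ax":0,"ay":0,"az":0},
  {"fingers":0,"x":0,"y":0,"z":0.2,"ax":0,"ay":0,"az":0},
  {"fingers":0,"x":0,"y":0,"z":0,"ax":0,"ay":0,"az":0},
  {"fingers":0,"x":0,"y":0,"z":0,"ax":0,"ay":0,"az":0},
  {"fingers":0,"x":0,"y":0,"z":0,"ax":0,"ay":0,"az":0},
])

```text
t: 29.0
eef_pos: [0.5428, 0.1146, 0.0803]
tool_rot: [-0.0, 0.68, 0.733, 0.001]
contact_force: [-6.9, 1.5, 17.8]
gripper_width: -0.004
grasp_force: 9.0
```

```bash
python3 -c "
from h import *
from station import bot
st(bot)"
```

```text
t 29.00 vise xyz mm [-0.9 62.2 80.3] toolx in vise [-0.005  1.     0.001] z [ 0.     0.001 -1.   ] yaw of x vs vise 90.28 F vise [-6.73  1.98 17.77] w -0.004
```

>>> jog_arm([
  {"fingers":0,"x":0,"y":0,"z":-20,"ax":0,"ay":0,"az":0},
  {"fingers":0,"x":0,"y":0,"z":-25,"ax":0,"ay":0,"az":0},
  {"fingers":0,"x":-35,"y":0,"z":0,"ax":0,"ay":0,"az":0},
  {"fingers":0,"x":-45,"y":0,"z":0,"ax":0,"ay":0,"az":0},
  {"fingers":0,"x":-44,"y":0,"z":0,"ax":0,"ay":0,"az":0},
  {"fingers":0,"x":0,"y":0,"z":0,"ax":0,"ay":0,"az":0},
  {"fingers":0,"x":0,"y":0,"z":18,"ax":0,"ay":0,"az":0},
  {"fingers":0,"x":0,"y":0,"z":16,"ax":0,"ay":0,"az":0},
])

```text
t: 29.8
eef_pos: [0.5522, -0.0098, 0.0895]
tool_rot: [0.0, 0.681, 0.733, 0.0]
contact_force: [-0.0, 0.6, -0.7]
gripper_width: -0.003
grasp_force: 0.0
```

>>> jog_arm([
  {"fingers":0,"x":0,"y":0,"z":2,"ax":0,"ay":0,"az":0},
  {"fingers":0,"x":0,"y":0,"z":2,"ax":0,"ay":0,"az":0},
  {"fingers":0,"x":0,"y":0,"z":1,"ax":0,"ay":0,"az":0},
  {"fingers":0,"x":0,"y":0,"z":1,"ax":0,"ay":0,"az":0},
  {"fingers":0,"x":0,"y":0,"z":1,"ax":0,"ay":0,"az":0},
  {"fingers":0,"x":0,"y":0,"z":1,"ax":0,"ay":0,"az":0},
  {"fingers":0,"x":0,"y":0,"z":0.5,"ax":0,"ay":0,"az":0},
  {"fingers":0,"x":0,"y":0,"z":0,"ax":0,"ay":0,"az":0},
])

```text
t: 30.6
eef_pos: [0.5521, -0.0096, 0.0816]
tool_rot: [0.0, 0.68, 0.733, 0.0]
contact_force: [-0.3, -0.1, 2.1]
gripper_width: 0.003
grasp_force: 1.0
```

```bash
python3 -c "
from h import *
from station import bot
st(bot)"
```

```text
t 30.60 vise xyz mm [ -0.2 -62.4  81.6] toolx in vise [-0.005  1.     0.   ] z [ 0.  0. -1.] yaw of x vs vise 90.26 F vise [-0.34 -0.05  2.08] w 0.003
```

>>> jog_arm([
  {"fingers":0,"x":0,"y":0,"z":0.4,"ax":0,"ay":0,"az":0},
  {"fingers":0,"x":0,"y":0,"z":0.4,"ax":0,"ay":0,"az":0},
  {"fingers":0,"x":0,"y":0,"z":0.4,"ax":0,"ay":0,"az":0},
  {"fingers":0,"x":0,"y":0,"z":0.3,"ax":0,"ay":0,"az":0},
  {"fingers":0,"x":0,"y":0,"z":0.2,"ax":0,"ay":0,"az":0},
  {"fingers":0,"x":0,"y":0,"z":0,"ax":0,"ay":0,"az":0},
  {"fingers":0,"x":0,"y":0,"z":0,"ax":0,"ay":0,"az":0},
  {"fingers":0,"x":0,"y":0,"z":0,"ax":0,"ay":0,"az":0},
])

```text
t: 31.4
eef_pos: [0.5522, -0.0099, 0.0811]
tool_rot: [0.0, 0.68, 0.733, 0.0]
contact_force: [-4.9, -0.2, 15.2]
gripper_width: -0.002
grasp_force: 7.7
```

```bash
python3 -c "
from h import *
from station import bot
st(bot)"
```

```text
t 31.40 vise xyz mm [ -0.1 -62.7  81.1] toolx in vise [-0.004  1.     0.   ] z [ 0.001  0.    -1.   ] yaw of x vs vise 90.24 F vise [-4.88  0.16 15.2 ] w -0.002
```

>>> jog_arm([
  {"fingers":0,"x":0,"y":0,"z":0.2,"ax":0,"ay":0,"az":0},
  {"fingers":0,"x":0,"y":0,"z":0.2,"ax":0,"ay":0,"az":0},
  {"fingers":0,"x":0,"y":0,"z":0.2,"ax":0,"ay":0,"az":0},
  {"fingers":0,"x":0,"y":0,"z":0,"ax":0,"ay":0,"az":0},
  {"fingers":0,"x":0,"y":0,"z":0,"ax":0,"ay":0,"az":0},
  {"fingers":0,"x":0,"y":0,"z":0,"ax":0,"ay":0,"az":0},
  {"fingers":0,"x":0,"y":0,"z":0,"ax":0,"ay":0,"az":0},
  {"fingers":0,"x":0,"y":0,"z":0,"ax":0,"ay":0,"az":0},
])

```text
t: 32.2
eef_pos: [0.5522, -0.01, 0.0808]
tool_rot: [0.0, 0.681, 0.733, 0.0]
contact_force: [-6.5, -1.0, 18.0]
gripper_width: -0.005
grasp_force: 9.4
```

```bash
python3 -c "
from h import *
from station import bot
st(bot)"
```

```text
t 32.20 vise xyz mm [ -0.1 -62.8  80.8] toolx in vise [-0.004  1.     0.001] z [ 0.001  0.001 -1.   ] yaw of x vs vise 90.23 F vise [-6.56 -0.52 17.99] w -0.005
```

>>> jog_arm([
  {"fingers":0,"x":0,"y":0,"z":-20,"ax":0,"ay":0,"az":0},
  {"fingers":0,"x":0,"y":0,"z":-25,"ax":0,"ay":0,"az":0},
  {"fingers":0,"x":35,"y":0,"z":0,"ax":0,"ay":0,"az":0},
  {"fingers":0,"x":45,"y":0,"z":0,"ax":0,"ay":0,"az":0},
  {"fingers":0,"x":44,"y":0,"z":0,"ax":0,"ay":0,"az":0},
  {"fingers":0,"x":0,"y":0,"z":0,"ax":0,"ay":0,"az":0},
  {"fingers":0,"x":0,"y":0,"z":18,"ax":0,"ay":0,"az":0},
  {"fingers":0,"x":0,"y":0,"z":16,"ax":0,"ay":0,"az":0},
])

```text
t: 33.0
eef_pos: [0.5428, 0.1145, 0.0898]
tool_rot: [0.0, 0.68, 0.733, 0.0]
contact_force: [0.4, -0.9, 0.5]
gripper_width: 0.001
grasp_force: 0.0
```

>>> jog_arm([
  {"fingers":0,"x":0,"y":0,"z":3,"ax":0,"ay":0,"az":0},
  {"fingers":0,"x":0,"y":0,"z":2,"ax":0,"ay":0,"az":0},
  {"fingers":0,"x":0,"y":0,"z":2,"ax":0,"ay":0,"az":0},
  {"fingers":0,"x":0,"y":0,"z":1,"ax":0,"ay":0,"az":0},
  {"fingers":0,"x":0,"y":0,"z":1,"ax":0,"ay":0,"az":0},
  {"fingers":0,"x":0,"y":0,"z":0.5,"ax":0,"ay":0,"az":0},
  {"fingers":0,"x":0,"y":0,"z":0.5,"ax":0,"ay":0,"az":0},
  {"fingers":0,"x":0,"y":0,"z":0,"ax":0,"ay":0,"az":0},
])

```text
t: 33.8
eef_pos: [0.5429, 0.1144, 0.0807]
tool_rot: [-0.0, 0.68, 0.733, 0.0]
contact_force: [-2.2, 0.0, 5.3]
gripper_width: 0.003
grasp_force: 2.7
```

```bash
python3 -c "
from h import *
from station import bot
st(bot)"
```

```text
t 33.80 vise xyz mm [-0.7 61.9 80.7] toolx in vise [-0.005  1.     0.001] z [ 0.     0.001 -1.   ] yaw of x vs vise 90.27 F vise [-2.19  0.18  5.3 ] w 0.003
```

>>> jog_arm([
  {"fingers":0,"x":0,"y":0,"z":0.4,"ax":0,"ay":0,"az":0},
  {"fingers":0,"x":0,"y":0,"z":0.4,"ax":0,"ay":0,"az":0},
  {"fingers":0,"x":0,"y":0,"z":0.3,"ax":0,"ay":0,"az":0},
  {"fingers":0,"x":0,"y":0,"z":0.2,"ax":0,"ay":0,"az":0},
  {"fingers":0,"x":0,"y":0,"z":0,"ax":0,"ay":0,"az":0},
  {"fingers":0,"x":0,"y":0,"z":0,"ax":0,"ay":0,"az":0},
  {"fingers":0,"x":0,"y":0,"z":0,"ax":0,"ay":0,"az":0},
  {"fingers":0,"x":0,"y":0,"z":0,"ax":0,"ay":0,"az":0},
])

```text
t: 34.6
eef_pos: [0.543, 0.1146, 0.0803]
tool_rot: [-0.0, 0.68, 0.733, 0.001]
contact_force: [-5.1, 1.1, 15.0]
gripper_width: 0.002
grasp_force: 7.4
```

```bash
python3 -c "
from h import *
from station import bot
st(bot)"
```

```text
t 34.60 vise xyz mm [-0.6 62.1 80.3] toolx in vise [-0.005  1.     0.001] z [ 0.001  0.001 -1.   ] yaw of x vs vise 90.27 F vise [-4.99  1.48 15.02] w 0.002
```

>>> jog_arm([
  {"fingers":0,"x":0,"y":0,"z":0.2,"ax":0,"ay":0,"az":0},
  {"fingers":0,"x":0,"y":0,"z":0.2,"ax":0,"ay":0,"az":0},
  {"fingers":0,"x":0,"y":0,"z":0.2,"ax":0,"ay":0,"az":0},
  {"fingers":0,"x":0,"y":0,"z":0.1,"ax":0,"ay":0,"az":0},
  {"fingers":0,"x":0,"y":0,"z":0,"ax":0,"ay":0,"az":0},
  {"fingers":0,"x":0,"y":0,"z":0,"ax":0,"ay":0,"az":0},
  {"fingers":0,"x":0,"y":0,"z":0,"ax":0,"ay":0,"az":0},
  {"fingers":0,"x":0,"y":0,"z":0,"ax":0,"ay":0,"az":0},
])

```text
t: 35.4
eef_pos: [0.543, 0.1148, 0.0801]
tool_rot: [-0.0, 0.68, 0.733, 0.001]
contact_force: [-6.9, 0.7, 19.5]
gripper_width: -0.003
grasp_force: 9.9
```

```bash
python3 -c "
from h import *
from station import bot
st(bot)"
```

```text
t 35.40 vise xyz mm [-0.6 62.3 80.1] toolx in vise [-0.005  1.     0.002] z [ 0.001  0.002 -1.   ] yaw of x vs vise 90.27 F vise [-6.82  1.16 19.54] w -0.003
```

Both pads have stood at 18-19.5 N. Now move to the red bar's outer end and look before the test.

>>> jog_arm([
  {"fingers":0,"x":0,"y":0,"z":-20,"ax":0,"ay":0,"az":0},
  {"fingers":0,"x":0,"y":0,"z":-40,"ax":0,"ay":0,"az":0},
  {"fingers":0,"x":30,"y":0,"z":0,"ax":0,"ay":0,"az":0},
  {"fingers":0,"x":40,"y":0,"z":0,"ax":0,"ay":0,"az":0},
  {"fingers":0,"x":27,"y":1,"z":0,"ax":0,"ay":0,"az":0},
  {"fingers":0,"x":0,"y":0,"z":0,"ax":0,"ay":0,"az":0},
  {"fingers":0,"x":0,"y":0,"z":0,"ax":0,"ay":0,"az":0},
  {"fingers":0,"x":0,"y":0,"z":0,"ax":0,"ay":0,"az":0},
])

```text
t: 36.2
eef_pos: [0.5366, 0.2095, 0.138]
tool_rot: [0.0, 0.681, 0.732, -0.0]
contact_force: [0.8, -1.2, 0.4]
gripper_width: -0.002
grasp_force: 0.0
```

```bash
cat > red.py <<'E'
from h import *
from station import bot
st(bot)
c=bot.read_camera('wrist'); pickle.dump(c,open('w3.pkl','wb')); p=c['pixels'].astype(int)
C=np.array([[np.cos(TH),np.sin(TH),0],[-np.sin(TH),np.cos(TH),0],[0,0,1]])
def cross(a,t):   # subpixel first crossing
    i=np.argmax(a>t); return i-1+(t-a[i-1])/(a[i]-a[i-1])
for u in (250,256,262): # red-minus-blue jumps at bed->bar
    a=p[210:240,u,0]-p[210:240,u,2]; s=9+np.argmax(a[9:]>30); v=210+s-1+(30-a[s-1])/(a[s]-a[s-1]); print('bar',u,v.round(2),(C@onz(c,u,v,.016)-[R0,S0,0])[1]*1e3)
for u in (290,300,310,330): # bed end top edge
    a=p[219:240,u,2]; v=219+cross(a,212); print('bed',u,v.round(2),(C@onz(c,u,v,.016)-[R0,S0,0])[1]*1e3)
E
python3 red.py
```

```text
t 36.20 vise xyz mm [ -0.4 157.2 138. ] toolx in vise [-0.003  1.    -0.001] z [-0.    -0.001 -1.   ] yaw of x vs vise 90.18 F vise [ 0.73 -1.29  0.39] w -0.002
bar 250 149.0 187.4024860859271
bar 256 -inf nan
bar 262 -inf nan
bed 290 225.82 119.60946849009483
bed 300 225.85 119.59779549460265
bed 310 225.93 119.54838044389362
bed 330 225.95 119.57365632457922red.py:9: RuntimeWarning: divide by zero encountered in scalar divide
  a=p[210:240,u,0]-p[210:240,u,2]; s=9+np.argmax(a[9:]>30); v=210+s-1+(30-a[s-1])/(a[s]-a[s-1]); print('bar',u,v.round(2),(C@onz(c,u,v,.016)-[R0,S0,0])[1]*1e3)
h.py:6: RuntimeWarning: invalid value encountered in divide
  o,d=ray(c,u,v); return o+d*(z-o[2])/d[2]
```

Run:
```python
from h import *
c=pickle.load(open('w3.pkl','rb')); p=c['pixels']
C=np.array([[np.cos(TH),np.sin(TH),0],[-np.sin(TH),np.cos(TH),0],[0,0,1]])
for u in (248,256,264): print(u,[(v,p[v,u].tolist()) for v in range(222,240)])
for v in (225.9,226.5,227,227.5,228): print(v,((C@onz(c,256,v,.016)-[R0,S0,0])[1]*1e3).round(2))
cv2.imwrite('pics/w3.png',cv2.resize(p[180:330,170:400,::-1],None,fx=3,fy=3,interpolation=cv2.INTER_CUBIC))
```

```text
248 [(222, [65, 107, 166]), (223, [67, 108, 168]), (224, [69, 109, 172]), (225, [68, 112, 174]), (226, [83, 138, 216]), (227, [158, 113, 175]), (228, [196, 58, 50]), (229, [197, 59, 50]), (230, [197, 58, 49]), (231, [199, 58, 50]), (232, [200, 59, 51]), (233, [199, 58, 49]), (234, [202, 60, 52]), (235, [218, 62, 55]), (236, [249, 76, 68]), (237, [254, 89, 79]), (238, [254, 90, 80]), (239, [254, 90, 79])]
256 [(222, [66, 107, 167]), (223, [66, 107, 170]), (224, [69, 111, 174]), (225, [69, 113, 176]), (226, [83, 138, 217]), (227, [161, 115, 174]), (228, [198, 58, 51]), (229, [198, 59, 51]), (230, [199, 60, 51]), (231, [200, 59, 51]), (232, [200, 60, 52]), (233, [199, 58, 50]), (234, [200, 60, 52]), (235, [212, 60, 54]), (236, [247, 76, 68]), (237, [254, 86, 76]), (238, [254, 85, 75]), (239, [254, 87, 77])]
264 [(222, [65, 107, 168]), (223, [66, 109, 170]), (224, [68, 111, 173]), (225, [67, 112, 175]), (226, [83, 136, 218]), (227, [161, 115, 176]), (228, [196, 59, 50]), (229, [195, 58, 51]), (230, [195, 57, 50]), (231, [196, 56, 50]), (232, [197, 57, 51]), (233, [197, 57, 51]), (234, [199, 57, 50]), (235, [215, 61, 54]), (236, [248, 77, 68]), (237, [254, 87, 77]), (238, [254, 89, 78]), (239, [254, 89, 78])]
225.9 119.46
226.5 118.88
227 118.4
227.5 117.92
228 117.44
```

View pics/w3.png

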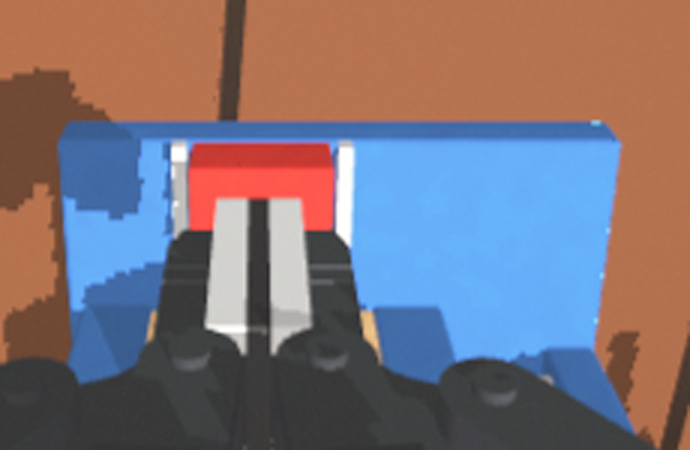

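The picture shows the red bar's end (crop row ~140) about 0.9 mm inside the bed edge (~138), unchanged by the pressing. Now descend for the push test on the red bar, with the tip above the bed.

>>> jog_arm([
  {"fingers":0,"x":0,"y":0,"z":20,"ax":0,"ay":0,"az":0},
  {"fingers":0,"x":0,"y":0,"z":40,"ax":0,"ay":0,"az":0},
  {"fingers":0,"x":0,"y":0,"z":35,"ax":0,"ay":0,"az":0},
  {"fingers":0,"x":0,"y":0,"z":14,"ax":0,"ay":0,"az":0},
  {"fingers":0,"x":0,"y":0,"z":4,"ax":0,"ay":0,"az":0},
  {"fingers":0,"x":-8,"y":0,"z":0,"ax":0,"ay":0,"az":0},
  {"fingers":0,"x":-7,"y":0,"z":0,"ax":0,"ay":0,"az":0},
  {"fingers":0,"x":0,"y":0,"z":0,"ax":0,"ay":0,"az":0},
])

```text
t: 37.05
eef_pos: [0.5389, 0.1942, 0.0267]
tool_rot: [0.001, 0.681, 0.732, 0.001]
contact_force: [-0.4, -0.3, -0.1]
gripper_width: 0.004
grasp_force: 0.0
```

```bash
python3 -c "
from h import *
from station import bot
st(bot)"
```

```text
t 37.05 vise xyz mm [  0.8 141.8  26.7] toolx in vise [-0.002  1.     0.   ] z [ 0.002  0.    -1.   ] yaw of x vs vise 90.12 F vise [-0.42 -0.32 -0.11] w 0.004
```

>>> jog_arm([
  {"fingers":0,"x":-2,"y":0,"z":2,"ax":0,"ay":0,"az":0},
  {"fingers":0,"x":-2,"y":0,"z":0,"ax":0,"ay":0,"az":0},
  {"fingers":0,"x":-2,"y":0,"z":0,"ax":0,"ay":0,"az":0},
  {"fingers":0,"x":-2,"y":0,"z":0,"ax":0,"ay":0,"az":0},
  {"fingers":0,"x":-1,"y":0,"z":0,"ax":0,"ay":0,"az":0},
  {"fingers":0,"x":-0.5,"y":0,"z":0,"ax":0,"ay":0,"az":0},
  {"fingers":0,"x":0,"y":0,"z":0,"ax":0,"ay":0,"az":0},
  {"fingers":0,"x":0,"y":0,"z":0,"ax":0,"ay":0,"az":0},
])

```text
t: 37.85
eef_pos: [0.5383, 0.1866, 0.0231]
tool_rot: [-0.0, 0.68, 0.733, 0.0]
contact_force: [0.1, 0.3, -0.3]
gripper_width: 0.001
grasp_force: 0.0
```

```bash
python3 -c "
from h import *
from station import bot
st(bot)"
```

```text
t 37.85 vise xyz mm [ -0.3 134.3  23.1] toolx in vise [-0.005  1.     0.   ] z [-0.  0. -1.] yaw of x vs vise 90.28 F vise [ 0.1   0.26 -0.25] w 0.001
```

>>> jog_arm([
  {"fingers":0,"x":-1,"y":0,"z":0,"ax":0,"ay":0,"az":0},
  {"fingers":0,"x":-1,"y":0,"z":0,"ax":0,"ay":0,"az":0},
  {"fingers":0,"x":-1,"y":0,"z":0,"ax":0,"ay":0,"az":0},
  {"fingers":0,"x":-0.5,"y":0,"z":0,"ax":0,"ay":0,"az":0},
  {"fingers":0,"x":-0.5,"y":0,"z":0,"ax":0,"ay":0,"az":0},
  {"fingers":0,"x":0,"y":0,"z":0,"ax":0,"ay":0,"az":0},
  {"fingers":0,"x":0,"y":0,"z":0,"ax":0,"ay":0,"az":0},
  {"fingers":0,"x":0,"y":0,"z":0,"ax":0,"ay":0,"az":0},
])

```text
t: 38.65
eef_pos: [0.5386, 0.1832, 0.0231]
tool_rot: [-0.0, 0.68, 0.733, 0.0]
contact_force: [-0.2, 4.7, -0.4]
gripper_width: 0.002
grasp_force: 1.8
```

```bash
python3 -c "
from h import *
from station import bot
st(bot)"
```

```text
t 38.65 vise xyz mm [ -0.3 130.8  23.1] toolx in vise [-0.005  1.     0.001] z [ 0.     0.001 -1.   ] yaw of x vs vise 90.3 F vise [ 0.17  4.69 -0.43] w 0.002
```

>>> jog_arm([
  {"fingers":0,"x":0.3,"y":0,"z":0,"ax":0,"ay":0,"az":0},
  {"fingers":0,"x":0,"y":0,"z":0,"ax":0,"ay":0,"az":0},
  {"fingers":0,"x":0,"y":0,"z":0,"ax":0,"ay":0,"az":0},
  {"fingers":0,"x":0,"y":0,"z":0,"ax":0,"ay":0,"az":0},
  {"fingers":0,"x":0,"y":0,"z":0,"ax":0,"ay":0,"az":0},
  {"fingers":0,"x":0,"y":0,"z":0,"ax":0,"ay":0,"az":0},
  {"fingers":0,"x":0,"y":0,"z":0,"ax":0,"ay":0,"az":0},
  {"fingers":0,"x":0,"y":0,"z":0,"ax":0,"ay":0,"az":0},
])

```text
t: 39.45
eef_pos: [0.5385, 0.1831, 0.0231]
tool_rot: [-0.0, 0.68, 0.733, 0.0]
contact_force: [-0.6, 4.5, -1.0]
gripper_width: 0.001
grasp_force: 2.5
```

```bash
python3 -c "
from h import *
from station import bot
st(bot)"
```

```text
t 39.45 vise xyz mm [ -0.3 130.8  23.1] toolx in vise [-0.005  1.     0.   ] z [-0.  0. -1.] yaw of x vs vise 90.28 F vise [-0.29  4.57 -0.97] w 0.001
```

The red bar holds: it didn't move under about 4.5 N, at the same finger position as the bed-end stop. Now the green bar.

>>> jog_arm([
  {"fingers":0,"x":8,"y":0,"z":0,"ax":0,"ay":0,"az":0},
  {"fingers":0,"x":18,"y":0,"z":0,"ax":0,"ay":0,"az":0},
  {"fingers":0,"x":0,"y":0,"z":-35,"ax":0,"ay":0,"az":0},
  {"fingers":0,"x":0,"y":0,"z":-45,"ax":0,"ay":0,"az":0},
  {"fingers":0,"x":0,"y":0,"z":-35,"ax":0,"ay":0,"az":0},
  {"fingers":0,"x":-20,"y":0,"z":0,"ax":0,"ay":0,"az":0},
  {"fingers":0,"x":-40,"y":0,"z":0,"ax":0,"ay":0,"az":0},
  {"fingers":0,"x":-48,"y":0,"z":0,"ax":0,"ay":0,"az":0},
])

```text
t: 40.25
eef_pos: [0.5449, 0.1027, 0.1385]
tool_rot: [0.0, 0.679, 0.735, 0.001]
contact_force: [0.6, 0.5, 0.1]
gripper_width: 0.002
grasp_force: 0.0
```

>>> jog_arm([
  {"fingers":0,"x":-48,"y":0,"z":0,"ax":0,"ay":0,"az":0},
  {"fingers":0,"x":-48,"y":0,"z":0,"ax":0,"ay":0,"az":0},
  {"fingers":0,"x":-48,"y":0,"z":0,"ax":0,"ay":0,"az":0},
  {"fingers":0,"x":-40,"y":1,"z":0,"ax":0,"ay":0,"az":0},
  {"fingers":0,"x":-20,"y":0,"z":0,"ax":0,"ay":0,"az":0},
  {"fingers":0,"x":0,"y":0,"z":0,"ax":0,"ay":0,"az":0},
  {"fingers":0,"x":0,"y":0,"z":15,"ax":0,"ay":0,"az":0},
  {"fingers":0,"x":0,"y":0,"z":0,"ax":0,"ay":0,"az":0},
])

```text
t: 41.05
eef_pos: [0.5596, -0.0999, 0.1208]
tool_rot: [-0.002, 0.679, 0.734, -0.001]
contact_force: [-1.6, 0.4, -0.1]
gripper_width: 0.001
grasp_force: 0.0
```

```bash
python3 -c "
from h import *
from station import bot
st(bot)"
```

```text
t 41.05 vise xyz mm [   1.  -152.9  120.8] toolx in vise [-0.007  1.     0.001] z [-0.004  0.001 -1.   ] yaw of x vs vise 90.42 F vise [-1.55  0.47 -0.12] w 0.001
```

>>> jog_arm([
  {"fingers":0,"x":0,"y":0,"z":20,"ax":0,"ay":0,"az":0},
  {"fingers":0,"x":0,"y":0,"z":40,"ax":0,"ay":0,"az":0},
  {"fingers":0,"x":0,"y":0,"z":28,"ax":0,"ay":0,"az":0},
  {"fingers":0,"x":0,"y":0,"z":8,"ax":0,"ay":0,"az":0},
  {"fingers":0,"x":4,"y":0,"z":2,"ax":0,"ay":0,"az":0},
  {"fingers":0,"x":4,"y":0,"z":0,"ax":0,"ay":0,"az":0},
  {"fingers":0,"x":3,"y":0,"z":0,"ax":0,"ay":0,"az":0},
  {"fingers":0,"x":0,"y":0,"z":0,"ax":0,"ay":0,"az":0},
])

```text
t: 41.85
eef_pos: [0.561, -0.0904, 0.0263]
tool_rot: [0.001, 0.68, 0.733, 0.001]
contact_force: [-1.2, 0.7, -0.4]
gripper_width: -0.001
grasp_force: 0.0
```

```bash
python3 -c "
from h import *
from station import bot
st(bot)"
```

```text
t 41.85 vise xyz mm [   3.  -143.6   26.3] toolx in vise [-0.006  1.     0.   ] z [ 0.002  0.    -1.   ] yaw of x vs vise 90.35 F vise [-1.2   0.76 -0.41] w -0.001
```

Contact expected at about -130.9. Approach in small steps.

>>> jog_arm([
  {"fingers":0,"x":2,"y":-1,"z":1,"ax":0,"ay":0,"az":0},
  {"fingers":0,"x":2,"y":-1,"z":0,"ax":0,"ay":0,"az":0},
  {"fingers":0,"x":2,"y":0,"z":0,"ax":0,"ay":0,"az":0},
  {"fingers":0,"x":2,"y":0,"z":0,"ax":0,"ay":0,"az":0},
  {"fingers":0,"x":1,"y":0,"z":0,"ax":0,"ay":0,"az":0},
  {"fingers":0,"x":1,"y":0,"z":0,"ax":0,"ay":0,"az":0},
  {"fingers":0,"x":0,"y":0,"z":0,"ax":0,"ay":0,"az":0},
  {"fingers":0,"x":0,"y":0,"z":0,"ax":0,"ay":0,"az":0},
])

```text
t: 42.65
eef_pos: [0.5573, -0.0816, 0.0241]
tool_rot: [0.0, 0.68, 0.733, -0.0]
contact_force: [-0.3, -0.1, -0.2]
gripper_width: 0.001
grasp_force: 0.0
```

```bash
python3 -c "
from h import *
from station import bot
st(bot)"
```

```text
t 42.65 vise xyz mm [  -0.  -134.6   24.1] toolx in vise [-0.005  1.    -0.   ] z [-0. -0. -1.] yaw of x vs vise 90.27 F vise [-0.31 -0.09 -0.23] w 0.001
```

>>> jog_arm([
  {"fingers":0,"x":1,"y":0,"z":0,"ax":0,"ay":0,"az":0},
  {"fingers":0,"x":1,"y":0,"z":0,"ax":0,"ay":0,"az":0},
  {"fingers":0,"x":1,"y":0,"z":0,"ax":0,"ay":0,"az":0},
  {"fingers":0,"x":0.5,"y":0,"z":0,"ax":0,"ay":0,"az":0},
  {"fingers":0,"x":0.5,"y":0,"z":0,"ax":0,"ay":0,"az":0},
  {"fingers":0,"x":0,"y":0,"z":0,"ax":0,"ay":0,"az":0},
  {"fingers":0,"x":0,"y":0,"z":0,"ax":0,"ay":0,"az":0},
  {"fingers":0,"x":0,"y":0,"z":0,"ax":0,"ay":0,"az":0},
])

```text
t: 43.45
eef_pos: [0.557, -0.0779, 0.0241]
tool_rot: [0.0, 0.68, 0.733, -0.0]
contact_force: [1.1, -2.3, -0.5]
gripper_width: 0.001
grasp_force: 1.1
```

```bash
python3 -c "
from h import *
from station import bot
st(bot)"
```

```text
t 43.45 vise xyz mm [-1.000e-01 -1.309e+02  2.410e+01] toolx in vise [-0.004  1.    -0.   ] z [ 0. -0. -1.] yaw of x vs vise 90.25 F vise [ 0.92 -2.34 -0.46] w 0.001
```

Contact at -130.9 mm, as expected, at 2.3 N. A little more for 3-4 N.

>>> jog_arm([
  {"fingers":0,"x":0.2,"y":0,"z":0,"ax":0,"ay":0,"az":0},
  {"fingers":0,"x":0.2,"y":0,"z":0,"ax":0,"ay":0,"az":0},
  {"fingers":0,"x":0,"y":0,"z":0,"ax":0,"ay":0,"az":0},
  {"fingers":0,"x":0,"y":0,"z":0,"ax":0,"ay":0,"az":0},
  {"fingers":0,"x":0,"y":0,"z":0,"ax":0,"ay":0,"az":0},
  {"fingers":0,"x":0,"y":0,"z":0,"ax":0,"ay":0,"az":0},
  {"fingers":0,"x":0,"y":0,"z":0,"ax":0,"ay":0,"az":0},
  {"fingers":0,"x":0,"y":0,"z":0,"ax":0,"ay":0,"az":0},
])

```text
t: 44.25
eef_pos: [0.557, -0.0779, 0.0241]
tool_rot: [0.0, 0.68, 0.733, -0.0]
contact_force: [0.1, -4.8, -2.2]
gripper_width: 0.0
grasp_force: 2.6
```

```bash
python3 -c "
from h import *
from station import bot
st(bot)"
```

```text
t 44.25 vise xyz mm [-1.000e-01 -1.308e+02  2.410e+01] toolx in vise [-0.004  1.    -0.001] z [ 0.    -0.001 -1.   ] yaw of x vs vise 90.24 F vise [-0.26 -4.75 -2.18] w 0.0
```

The green bar holds too. Retreat and take a last look.

>>> jog_arm([
  {"fingers":0,"x":-8,"y":0,"z":0,"ax":0,"ay":0,"az":0},
  {"fingers":0,"x":-20,"y":0,"z":0,"ax":0,"ay":0,"az":0},
  {"fingers":0,"x":-25,"y":0,"z":-20,"ax":0,"ay":0,"az":0},
  {"fingers":0,"x":0,"y":0,"z":-45,"ax":0,"ay":0,"az":0},
  {"fingers":0,"x":0,"y":0,"z":-45,"ax":0,"ay":0,"az":0},
  {"fingers":0,"x":0,"y":0,"z":-40,"ax":0,"ay":0,"az":0},
  {"fingers":0,"x":0,"y":-40,"z":0,"ax":0,"ay":0,"az":0},
  {"fingers":0,"x":0,"y":-40,"z":0,"ax":0,"ay":0,"az":0},
])

```text
t: 45.05
eef_pos: [0.4817, -0.1353, 0.1755]
tool_rot: [0.001, 0.68, 0.734, 0.001]
contact_force: [-1.1, -0.6, -0.6]
gripper_width: -0.002
grasp_force: 0.0
```

```bash
python3 -c "
from h import *
from station import bot
st(bot)
c=bot.read_camera('top')
cv2.imwrite('pics/top9.png',cv2.resize(c['pixels'][110:290,100:320,::-1],None,fx=3.3,fy=3.3,interpolation=cv2.INTER_CUBIC))
"
```

```text
t 45.05 vise xyz mm [ -79.2 -182.9  175.5] toolx in vise [-0.007  1.     0.001] z [ 0.003  0.001 -1.   ] yaw of x vs vise 90.38 F vise [-1.17 -0.49 -0.61] w -0.002
```

View pics/top9.png

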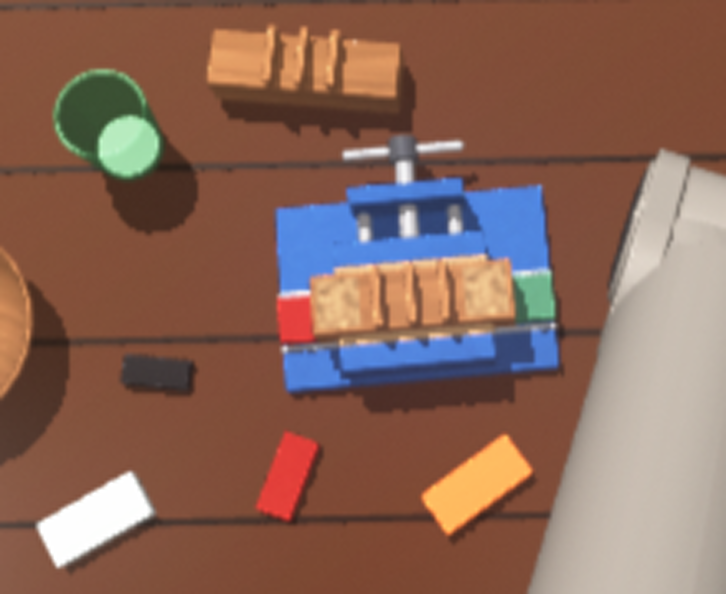

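Both bars are flush (red end at crop (278,318), green end at (553,295)), the rack sits level, everything else is where it was, and the arm is clear. Handing in.

```bash
python3 -c "
from station import bot
print(bot.hand_in())"
```

```text
the job is handed in; nothing more can be done
None
```

The job is handed in at about 45 s of the 72 s allowed: both bars are flush within about 1 mm, the rack was pressed to about 18 N (right) and 19.5 N (left), and each bar held without moving under a push of about 4.7 N, slightly over the 3–4 N asked.

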